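Leak-check cooler plates in the test cradle

ROBOT

A 6-joint arm with a two-finger parallel gripper is mounted at the origin on the work surface. World frame = base frame: x ahead of the robot, y to its left, z up, the work surface at z = 0. Lengths are in m, angles in rad, forces in N, time in s.
With the tool pointing down it reaches from about 0.35 to 0.975 m from the base axis. Payload 4.9 kg.
Tool frame: the origin (TCP) lies on the front face of the gripper's body, between the roots of the fingers; the fingertips stand 73 mm ahead of it and the grasp point (between the pads) lies 54 mm ahead of it (tip_extent is the distance from the TCP to the fingertips, in m); y points along the fingers, x is the direction in which the jaws open and shut, and the axes are right-handed (so a half turn about y gives the same grasp; the last joint's range is limited). The gripper opens to 85 mm and grips with 20 to 120 N. Pads are 22 mm wide; open, the fingers measure 114 mm over their backs; the gripper's body (76 mm by 85 mm) begins 54 mm behind the grasp point. The pads swing forward as they close: fully open they stand 13 mm farther back than shut.
Start: joints at [-1.448, 0.053, 1.613, -0, 1.476, -0.119], TCP at [0.15, -0.607, 0.304] pointing down, gripper open.
Joint ranges: [-3.01, 3.01], [-1.01, 2.22], [0.06, 2.58], [-1.02, 4.17], [0.09, 2.62], [-3.14, 3.14]. Speed limits (rad/s): [2.57, 2.57, 3.14, 3.14, 3.14, 3.14].

INTERFACE

Orientations are given as a unit quaternion [w, x, y, z].
In Python, from plant import state, grab_frame, camera_info, job_done, tip_extent gives the robot as it stands.
- The arm moves only by the tool carry_out, never from a script. Its argument "rows" is a list that holds one entry, the list of rows, each a list of 7 numbers: the turn, a rotation vector about the world's x, y, z as a fraction of full scale, then the shift along the world's x, y, z as a fraction of full scale, then the finger opening in mm, from 0 to 85.4. A call has 1 to 5 rows; each row shifts and turns the commanded pose from where the row before left it; what a row does not reach is not made up. Full scale, the value 1, is 40 mm for a shift and 4 degrees for a turn. A row lasts 1/10 s, in which the tool goes at most 50 mm and 8.59 degrees, less where a joint would pass 70% of its speed; a pose out of reach is approached as far as the arm can. A call with a number of a shift or a turn outside -1 to 1 is refused whole. A call with a gripper value outside its range is refused whole. The fingers move at their own pace and stop on an object; the grip force is fixed at half the most. Time passes only in rows, so rows that do not move let the fingers close. It gives the time, the measured TCP pose, the force and the opening at its end, in the units of the state.
- state(): the state, without advancing time (a new reading comes with each control period).
- grab_frame(name): name is "side" or "top" or "wrist"; returns the picture (420x560x3 uint8, blue, green, red); there is no depth.
- camera_info(name): a dict with "intrinsics" (3x3 intrinsics, pixels), "xyz" and "rotation" of the camera in the world; the wrist camera has in their place "tool_from_camera" (4x4, takes a point from camera to tool coordinates, whose origin is the TCP and whose axes are the tool frame's). Camera axes: x right, y down, z forward; pixel columns grow to the right and rows downward; lengths in m; the calibration is good to about 2 mm. A picture is of the moment at which its call begins: read the wrist's pose just before it. camera_info takes no time and is no camera call.
- job_done(): hands the job in, once; it reports no verdict.
The state is a dict: "time": time; "joint_pos": joint angles; "joint_vel": joint speeds; "joint_efforts": joint torques, N m; "tool_pos": TCP position; "tool_rot": TCP orientation; "contact_force": force on the tool from outside, world axes, zero at the start; "ft_torque": the same for the moment, N m; "gripper_width": opening from 0.0 (shut) to 1.0 (fully open).
Only numpy, scipy, OpenCV 4.12 (cv2) and the standard library are available. Lean on these libraries where they do the work, as an engineer would, in place of code of your own. Each camera call takes 0.05 s, during which the arm holds its last target.

TASK

Leak-check the cooler plates: lift each plate straight up out of the slotted rack by its top edge, gripping it softly (no more than 15 N, the thin skin dents), and set it down gently, fully home, in the cradle place of its own colour with its painted end at the painted block; open the yellow-handled gas valve. With the plates in and the valve open, take the sniffer wand and make one slow pass (about 2 cm a second) from left to right, its tip along the full length of each plate's top seam, just clear of it or barely touching. Then lay the wand back on its mat and shut the valve fully, leaving the plates in the cradle and everything else on the bench undisturbed.

Things in the scene. Friction and masses are not known exactly. Their poses are not given: they have to be found in the camera images.
- plate_red: Cooler plate, red: hollow pressed aluminium, 10 mm thick (x), 90 long (y), 80 tall (z), 150 g, standing on edge; the last 18 mm at its +y end (gas inlet) are painted red. Origin: centre of its lower edge. Pinch it across its thickness at the middle of its top edge; 8 N of grip holds it; above 15 N it may dent. May be absent (None).
- plate_red_in (a point): Point on the brazed seam that runs along the middle of the red plate's top edge, over its full 90 mm: 35 mm to the +y (painted) side of the edge's middle, 80 mm above the plate's lower edge.
- place_red (a point): Centre of the floor of the red place in the cradle, 12 mm above the table: the seated red plate's origin belongs here, its length along the cradle's y, its painted end to the cradle's +y, its top then 92 mm above the table.
- plate_yellow: Cooler plate, yellow: hollow pressed aluminium, 10 mm thick (x), 90 long (y), 80 tall (z), 150 g, standing on edge; the last 18 mm at its +y end (gas inlet) are painted yellow. Origin: centre of its lower edge. Pinch it across its thickness at the middle of its top edge; 8 N of grip holds it; above 15 N it may dent. May be absent (None).
- plate_yellow_in (a point): Point on the brazed seam that runs along the middle of the yellow plate's top edge, over its full 90 mm: 35 mm to the +y (painted) side of the edge's middle, 80 mm above the plate's lower edge.
- place_yellow (a point): Centre of the floor of the yellow place in the cradle, 12 mm above the table: the seated yellow plate's origin belongs here, its length along the cradle's y, its painted end to the cradle's +y, its top then 92 mm above the table.
- plate_blue: Cooler plate, blue: hollow pressed aluminium, 10 mm thick (x), 90 long (y), 80 tall (z), 150 g, standing on edge; the last 18 mm at its +y end (gas inlet) are painted blue. Origin: centre of its lower edge. Pinch it across its thickness at the middle of its top edge; 8 N of grip holds it; above 15 N it may dent. May be absent (None).
- plate_blue_in (a point): Point on the brazed seam that runs along the middle of the blue plate's top edge, over its full 90 mm: 35 mm to the +y (painted) side of the edge's middle, 80 mm above the plate's lower edge.
- place_blue (a point): Centre of the floor of the blue place in the cradle, 12 mm above the table: the seated blue plate's origin belongs here, its length along the cradle's y, its painted end to the cradle's +y, its top then 92 mm above the table.
- rack: Fixed grey plastic drain rack, 190 mm (x) x 116 (y), origin centre of underside. Slots at x = -65, 0, +65 mm, each for one plate on edge, its length along y, painted end to +y; floor 12 mm up, comb teeth at the slot's ends up to 54 mm, slot 12.8 mm wide: plate tops are at 92 mm; a plate slides straight up and out. Which colour is where varies.
- cradle: Fixed steel test cradle, 80 mm (x) x 374 (y), origin centre of underside. Places in line along y: red at +125 mm (robot's left), yellow 0, blue -125, painted block at each one's +y end. Each is a slot 12.8 x 96 mm between guides 42 mm tall, with lead-in lips up to 54 mm (mouth 24 x 104 mm). Beyond its -y end a valve and, behind it (+x), a lying gas cartridge up to 66 mm.
- valve (a joint): Quarter-turn gas valve, yellow bar handle, rad: 0 = shut, handle points to the cradle's -x (across the pipe); 1.57 = open, turned counter-clockwise seen from above, handle points to the cradle's -y (along the pipe). Stays where left; end stops at both ends; some 1.5 N at the handle's end moves it. Open means above 1.35, shut below 0.2.
- valve_axis (a point): The valve's upright turning axis, at the top of the handle bar (80 mm above the table), 222 mm to the -y side of the cradle's origin.
- valve_end (a point): Top face of the handle bar, 80 mm out from the axis (10 mm short of its end). The bar is 15 mm wide and 6 mm thick, 74 to 80 mm above the table, with free space under its outer part.
- mat: Fixed black rubber mat of the wand, 290 mm (x) x 120 mm (y), 4 mm thick, origin centre of underside.
- wand: Leak-sniffer wand, 120 g, lying on its mat: black and orange handle 110 mm long (x), 26 mm wide (y), 28 mm tall (z), origin centre of the handle's underside; a thin steel stem (7 mm) runs on to +x, bent down at its end. Grip the handle across its width near its middle, where it balances.
- wand_tip (a point): Sensing tip of the wand, 160 mm ahead (+x) of the handle's middle and 3 mm above the level of the handle's underside (the steel reaches 1 mm further down and 3.5 mm further ahead).
- grease_tin: Blue-labelled tin, 70 mm across, 65 mm tall: a bystander, leave it where it is. Origin: centre of its underside.
- bolt_jar: Jar with red cap, 60 mm across, 75 mm tall: a bystander, leave it where it is. Origin: centre of its underside.
- socket: Steel wrench socket, 26 mm across, 34 mm tall: a bystander, leave it where it is. Origin: centre of its underside.
- spanner: Steel spanner lying flat: a bystander, leave it where it is. Origin: centre of its underside.
- screwdriver: Red-handled screwdriver lying flat: a bystander, leave it where it is. Origin: centre of its underside.
Not all that is in view belongs to the job. Leave any orange look-alike of the plate_red alone. What is shaped like the plate_blue but brown is not meant.

How it is judged:
On the way, in this order (a step that is already met when the one before it is completed fails the run):
1. every plate stands fully home in the place of its own colour, painted end at the painted block, and the gas valve is open (x of plate_red in the frame of cradle between -0.008 and 0.008 m and y of plate_red in the frame of cradle between 0.117 and 0.133 m and y of plate_red_in in the frame of cradle between 0.15 and 0.17 m and x of plate_red_in in the frame of cradle between -0.01 and 0.01 m and z of each of plate_red, plate_yellow, plate_blue in the frame of cradle below 0.017 m and angle between each of plate_red, plate_yellow, plate_blue's own z axis and vertical below 0.1 rad and x of plate_yellow in the frame of cradle between -0.008 and 0.008 m and y of plate_yellow in the frame of cradle between -0.008 and 0.008 m and y of plate_yellow_in in the frame of cradle between 0.025 and 0.045 m and x of plate_yellow_in in the frame of cradle between -0.01 and 0.01 m and x of plate_blue in the frame of cradle between -0.008 and 0.008 m and y of plate_blue in the frame of cradle between -0.133 and -0.117 m and y of plate_blue_in in the frame of cradle between -0.1 and -0.08 m and x of plate_blue_in in the frame of cradle between -0.01 and 0.01 m and value of joint valve above 1.35 rad), for 0.2 s.
2. wand tip slowly passes the painted (left) end of the red plate's seam, within 8 mm sideways and 10 mm above it (for 0.25 s within a 16 mm length) (y of wand_tip in the frame of plate_red between 0.027 and 0.043 m and x of wand_tip in the frame of plate_red between -0.008 and 0.008 m and z of wand_tip in the frame of plate_red between 0.074 and 0.09 m), for 0.25 s.
3. wand tip slowly passes the middle of the red plate's seam, within 8 mm sideways and 10 mm above it (for 0.25 s within a 16 mm length) (y of wand_tip in the frame of plate_red between -0.008 and 0.008 m and x of wand_tip in the frame of plate_red between -0.008 and 0.008 m and z of wand_tip in the frame of plate_red between 0.074 and 0.09 m), for 0.25 s.
4. wand tip slowly passes the plain (right) end of the red plate's seam, within 8 mm sideways and 10 mm above it (for 0.25 s within a 16 mm length) (y of wand_tip in the frame of plate_red between -0.043 and -0.027 m and x of wand_tip in the frame of plate_red between -0.008 and 0.008 m and z of wand_tip in the frame of plate_red between 0.074 and 0.09 m), for 0.25 s.
5. wand tip slowly passes the painted (left) end of the yellow plate's seam, within 8 mm sideways and 10 mm above it (for 0.25 s within a 16 mm length) (y of wand_tip in the frame of plate_yellow between 0.027 and 0.043 m and x of wand_tip in the frame of plate_yellow between -0.008 and 0.008 m and z of wand_tip in the frame of plate_yellow between 0.074 and 0.09 m), for 0.25 s.
6. wand tip slowly passes the middle of the yellow plate's seam, within 8 mm sideways and 10 mm above it (for 0.25 s within a 16 mm length) (y of wand_tip in the frame of plate_yellow between -0.008 and 0.008 m and x of wand_tip in the frame of plate_yellow between -0.008 and 0.008 m and z of wand_tip in the frame of plate_yellow between 0.074 and 0.09 m), for 0.25 s.
7. wand tip slowly passes the plain (right) end of the yellow plate's seam, within 8 mm sideways and 10 mm above it (for 0.25 s within a 16 mm length) (y of wand_tip in the frame of plate_yellow between -0.043 and -0.027 m and x of wand_tip in the frame of plate_yellow between -0.008 and 0.008 m and z of wand_tip in the frame of plate_yellow between 0.074 and 0.09 m), for 0.25 s.
8. wand tip slowly passes the painted (left) end of the blue plate's seam, within 8 mm sideways and 10 mm above it (for 0.25 s within a 16 mm length) (y of wand_tip in the frame of plate_blue between 0.027 and 0.043 m and x of wand_tip in the frame of plate_blue between -0.008 and 0.008 m and z of wand_tip in the frame of plate_blue between 0.074 and 0.09 m), for 0.25 s.
9. wand tip slowly passes the middle of the blue plate's seam, within 8 mm sideways and 10 mm above it (for 0.25 s within a 16 mm length) (y of wand_tip in the frame of plate_blue between -0.008 and 0.008 m and x of wand_tip in the frame of plate_blue between -0.008 and 0.008 m and z of wand_tip in the frame of plate_blue between 0.074 and 0.09 m), for 0.25 s.
10. wand tip slowly passes the plain (right) end of the blue plate's seam, within 8 mm sideways and 10 mm above it (for 0.25 s within a 16 mm length) (y of wand_tip in the frame of plate_blue between -0.043 and -0.027 m and x of wand_tip in the frame of plate_blue between -0.008 and 0.008 m and z of wand_tip in the frame of plate_blue between 0.074 and 0.09 m), for 0.25 s.
At the end, for the whole second after the job is handed in: Every plate present stands fully home in the place of its own colour (within 8 mm, upright within 0.1 rad, painted end at the painted block), the valve is shut (below 0.2 rad), the wand lies upright at rest on its mat, handle middle and tip both over the mat, and the robot has let go of everything (x of plate_red in the frame of cradle between -0.008 and 0.008 m and y of plate_red in the frame of cradle between 0.117 and 0.133 m and y of plate_red_in in the frame of cradle between 0.15 and 0.17 m and x of plate_red_in in the frame of cradle between -0.01 and 0.01 m and z of each of plate_red, plate_yellow, plate_blue in the frame of cradle below 0.017 m and angle between each of plate_red, plate_yellow, plate_blue's own z axis and vertical below 0.1 rad and x of plate_yellow in the frame of cradle between -0.008 and 0.008 m and y of plate_yellow in the frame of cradle between -0.008 and 0.008 m and y of plate_yellow_in in the frame of cradle between 0.025 and 0.045 m and x of plate_yellow_in in the frame of cradle between -0.01 and 0.01 m and x of plate_blue in the frame of cradle between -0.008 and 0.008 m and y of plate_blue in the frame of cradle between -0.133 and -0.117 m and y of plate_blue_in in the frame of cradle between -0.1 and -0.08 m and x of plate_blue_in in the frame of cradle between -0.01 and 0.01 m and value of joint valve below 0.2 rad and x of wand in the frame of mat between -0.145 and 0.145 m and y of wand in the frame of mat between -0.06 and 0.06 m and x of wand_tip in the frame of mat between -0.15 and 0.15 m and y of wand_tip in the frame of mat between -0.065 and 0.065 m and z of wand in the frame of mat below 0.01 m and angle between wand's own z axis and vertical below 0.2 rad and linear speed of wand below 0.02 m/s); the robot touches nothing.
It fails at once if a plate gripped too hard (finger contact forces summed over both fingers above 40 N, that is 20 N a side), or pressed by the wand with more than 10 N (contact force between the fingers and plate_red above 40 N or contact force between the fingers and plate_yellow above 40 N or contact force between the fingers and plate_blue above 40 N or contact force between wand and plate_red above 10 N or contact force between wand and plate_yellow above 10 N or contact force between wand and plate_blue above 10 N).
It fails at once if a plate rammed or dropped into the cradle (more than 30 N) (contact force between cradle and plate_red above 30 N or contact force between cradle and plate_yellow above 30 N or contact force between cradle and plate_blue above 30 N).
It fails at once if a plate tipped over by more than 35 degrees (angle between any of plate_red, plate_yellow, plate_blue's own z axis and vertical above 0.61 rad).
It fails at once if the wand tip on a seam while the gas valve is not open ((distance between wand_tip and plate_red_in below 0.01 m or distance between wand_tip and plate_yellow_in below 0.01 m or distance between wand_tip and plate_blue_in below 0.01 m) and value of joint valve below 1.2 rad).
It fails at once if a bystander moved more than 30 mm (distance of any of grease_tin, bolt_jar, socket, spanner, screwdriver from where it was at the start of the episode above 0.03 m).
Of plate_red, plate_yellow, plate_blue only 2 to 3 are there at a start; the rules pass over those that are not, and their reading is None.
At some moment in a run one of wand may be knocked a few centimetres aside while the robot is not near it.
It also fails if it takes over 210 s, if anything falls off the work surface, if the arm or the gripper's body presses on something with over 40 N, if the wrist force passes 120 N, or if a joint passes its speed limit or range.

## Working session

There is one attempt and no reset: what is moved stays moved. The work goes in short steps, Python scripts to look and compute and a tool call to move; the robot and the scene stay as the last step left them, time stands still between calls to the robot, and variables do not carry over. Pictures are saved under pics/ and viewed, and the job is handed in when it is done.

Besides the shell and the picture viewer there is one more tool, called after "Call:" by a JSON object that holds its "api" and its "payload", one argument or row to a line. carry_out: Moves the arm, as the interface text tells. Shift numbers are shares of 40 mm and turn numbers shares of 4 degrees, none past 1 either way. Its arguments: {"type":"object","properties":{"rows":{"type":"array"}},"required":["rows"]}

```bash
ls -la; mkdir -p pics
cat > h.py <<'E'
import numpy as np,cv2
from plant import state,grab_frame,camera_info,job_done,tip_extent
E
python3 - <<'E'
from h import *
s=state();print(s);print(tip_extent() if callable(tip_extent) else tip_extent)
for n in ("side","top","wrist"):
    print(n,camera_info(n)); cv2.imwrite(f"pics/{n}0.png",grab_frame(n))
E
```

```text
total 12
drwxr-xr-x  3 agent agent 4096 Dec  6 13:34 .
drwxr-xr-x 23 root  root  4096 Dec  6 13:34 ..
drwxr-xr-x  2 agent agent 4096 Dec  6 13:34 pics
{'time': 0.0, 'joint_pos': array([-1.44798117e+00,  5.33763497e-02,  1.61428206e+00,  8.02610188e-06,
        1.47598200e+00, -1.19023875e-01]), 'joint_vel': array([-0.00072759, -0.00124311,  0.00016872, -0.00057421, -0.00197457,
        0.00148141]), 'joint_efforts': array([ 2.53020364e-03, -3.93685126e+01, -3.70171380e+01,  7.01623003e-05,
        7.13919828e-03,  9.15727270e-06]), 'tool_pos': array([ 0.14961047, -0.60635003,  0.3026579 ]), 'tool_rot': array([ 0.55717411, -0.55614817,  0.43654744, -0.43552561]), 'contact_force': array([-0.00181224,  0.03339409, -0.49744796]), 'ft_torque': array([0.03358253, 0.03574907, 0.06652145]), 'gripper_width': 0.9963935107732855}
0.0726
side {'intrinsics': array([[389.06340256,   0.        , 285.23572349],
       [  0.        , 389.06340256, 212.29034094],
       [  0.        ,   0.        ,   1.        ]]), 'xyz': array([-0.15033652,  0.80448904,  0.65683329]), 'rotation': array([ 0.17933159, 
[... 177 characters left out ...]
     ,   0.        ,   1.        ]]), 'xyz': array([0.38262339, 0.07358885, 1.17812689]), 'rotation': array([ 0.03720784, -0.69560489,  0.71522338, -0.05661209])}
wrist {'intrinsics': array([[351.19355983,   0.        , 275.93218267],
       [  0.        , 351.19355983, 208.12807825],
       [  0.        ,   0.        ,   1.        ]]), 'tool_from_camera': array([[ 9.99999674e-01,  1.49129828e-04,  7.93283420e-04,
        -1.15233832e-04],
       [-7.17623546e-04, -2.85670801e-01,  9.58327542e-01,
        -6.98900028e-02],
       [ 3.69533132e-04, -9.58327799e-01, -2.85670601e-01,
         7.30712086e-02],
       [ 0.00000000e+00,  0.00000000e+00,  0.00000000e+00,
         1.00000000e+00]])}
```

View pics/top0.png

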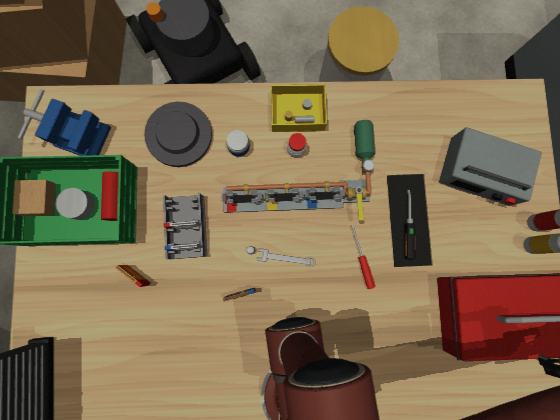

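View pics/side0.png

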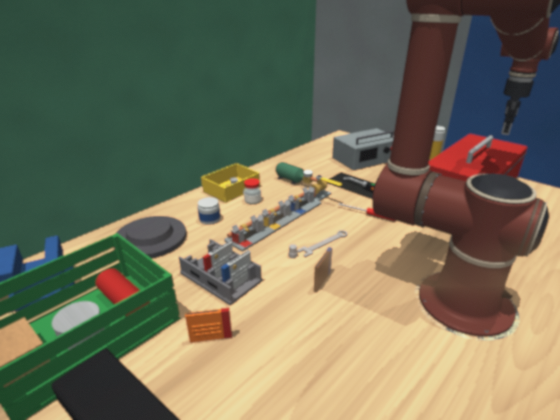

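View pics/wrist0.png

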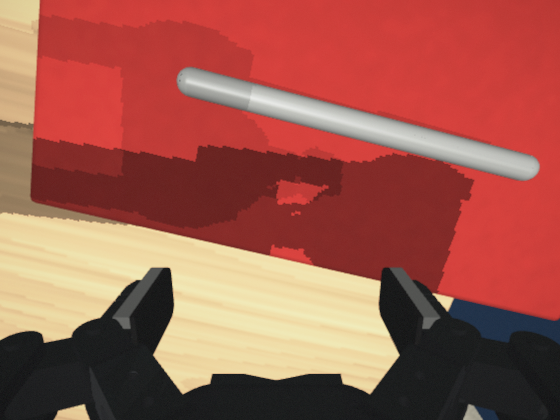

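Run:
```python
from h import *
im=cv2.imread("pics/top0.png")
cv2.imwrite("pics/c1.png",cv2.resize(im[180:310,110:260],None,fx=4,fy=4,interpolation=cv2.INTER_CUBIC))
cv2.imwrite("pics/c2.png",cv2.resize(im[165:275,215:435],None,fx=3.6,fy=3.6,interpolation=cv2.INTER_CUBIC))
im=cv2.imread("pics/side0.png")
cv2.imwrite("pics/c3.png",cv2.resize(im[220:350,160:350],None,fx=4,fy=4,interpolation=cv2.INTER_CUBIC))
```

```text
(no output)
```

View pics/c1.png

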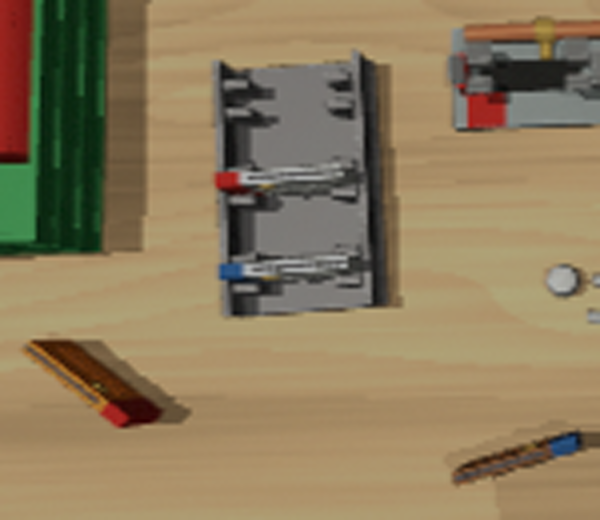

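View pics/c2.png

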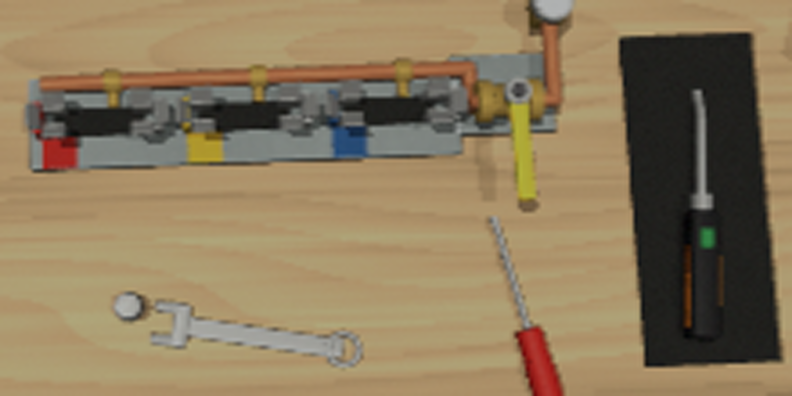

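View pics/c3.png

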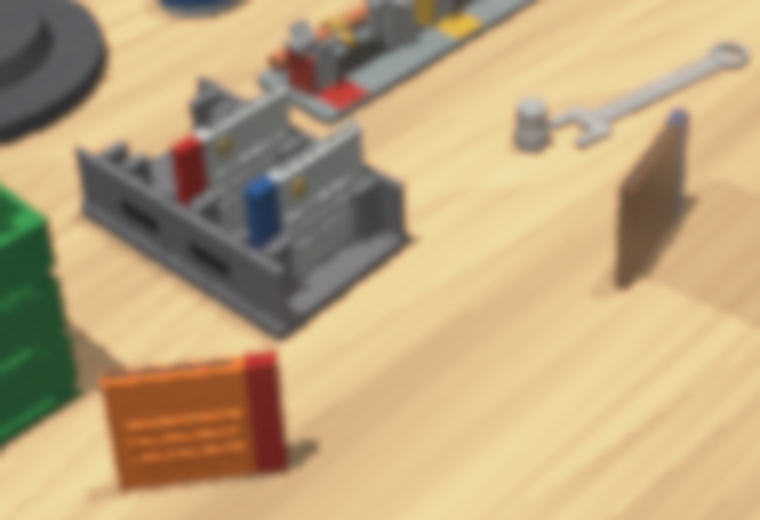

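```bash
cat >> h.py <<'E'
from scipy.spatial.transform import Rotation as R
def q2R(q): return R.from_quat(np.r_[q[1:],q[0]]).as_matrix()
def campose(n,s=None):
    ci=camera_info(n)
    if n=="wrist":
        T=ci["tool_from_camera"]; Rt=q2R(s["tool_rot"])
        return ci["intrinsics"],Rt@T[:3,:3],Rt@T[:3,3]+s["tool_pos"]
    return ci["intrinsics"],q2R(ci["rotation"]),ci["xyz"]
def p2w(n,uv,z,s=None):
    K,Rc,c=campose(n,s); d=Rc@np.linalg.inv(K)@np.r_[uv,1.]
    return c+d*(z-c[2])/d[2]
def w2p(n,p,s=None):
    K,Rc,c=campose(n,s); v=K@(Rc.T@(np.array(p)-c)); return v[:2]/v[2]
E
python3 - <<'E'
from h import *
s=state(); print("toolR",q2R(s["tool_rot"]).round(3))
def c1(u,v): return (110+u/4,180+v/4)
def c2(u,v): return (215+u/3.6,165+v/3.6)
P=lambda l,uv,z: print(l,p2w("top",uv,z).round(3))
P("red L",c1(217,181),.092);P("red R",c1(357,165),.092)
P("blue L",c1(219,272),.092);P("blue R",c1(362,258),.092)
P("rack c TL",c1(213,62),.054)
P("cradle bl",c2(33,170),.006);P("cradle br",c2(462,154),.006);P("cradle tl",c2(33,80),.006)
P("red slot L",c2(60,118),.03);P("blue slot R",c2(430,105),.03)
P("valve ax",c2(518,92),.08);P("valve end",c2(528,203),.08)
P("wand tip",c2(696,92),.008);P("wand handle f",c2(703,200),.032);P("handle b",c2(705,335),.032)
for q in [(620,37),(750,35),(780,358),(645,365)]: P("mat",c2(*q),.004)
P("tin",(237,137),.065);P("jar",(297,141),.075);P("cart",(364,140),.04)
P("socket",(251,250),.034);P("spanner",(285,257),.0);P("sd tip",(353,227),.01);P("sd",(366,275),.02)
E
```

```text
toolR [[ 0.239 -0.     0.971]
 [-0.971  0.002  0.239]
 [-0.002 -1.     0.   ]]
red L [0.502 0.378 0.092]
red R [0.511 0.279 0.092]
blue L [0.438 0.376 0.092]
blue R [0.445 0.276 0.092]
rack c TL [0.596 0.393 0.054]
cradle bl [0.548 0.219 0.006]
cradle br [ 0.552 -0.153  0.006]
cradle tl [0.626 0.218 0.006]
red slot L [0.588 0.193 0.03 ]
blue slot R [ 0.591 -0.123  0.03 ]
valve ax [ 0.591 -0.187  0.08 ]
valve end [ 0.5  -0.19  0.08]
wand tip [ 0.601 -0.361  0.008]
wand handle f [ 0.503 -0.351  0.032]
handle b [ 0.39  -0.344  0.032]
mat [ 0.653 -0.298  0.004]
mat [ 0.652 -0.414  0.004]
mat [ 0.368 -0.418  0.004]
mat [ 0.366 -0.301  0.004]
tin [0.768 0.171 0.065]
jar [ 0.748 -0.01   0.075]
cart [ 0.759 -0.222  0.04 ]
socket [0.428 0.136 0.034]
spanner [0.404 0.034 0.   ]
sd tip [ 0.49  -0.179  0.01 ]
sd [ 0.343 -0.208  0.02 ]
```

Call:
{"api": "carry_out", "payload": {
  "rows": [
    [[0,0,0.8,0.9,0.9,0,40],[0,0,0.8,0.9,0.9,0,40],[0,0,0.8,0.9,0.9,0,40],[0,0,0.8,0.9,0.9,0,40],[0,0,0.8,0.9,0.9,0,40]]
  ]
}}

```text
time: 0.65
tool_pos: [0.3274, -0.4283, 0.3036]
tool_rot: [0.612, -0.612, 0.354, -0.354]
contact_force: [-0.2, -0.7, -0.6]
gripper_width: 0.465
```

Call:
{"api": "carry_out", "payload": {
  "rows": [
    [[0,0,0.8,0.9,1,0,20],[0,0,0.8,0.9,1,0,20],[0,0,0.8,0.9,1,0,20],[0,0,0.8,0.9,1,0,20],[0,0,0.8,0.9,1,0,20]]
  ]
}}

```text
time: 1.15
tool_pos: [0.4946, -0.2423, 0.3037]
tool_rot: [-0.656, 0.656, -0.265, 0.265]
contact_force: [0.9, -0.3, -0.5]
gripper_width: 0.233
```

Call:
{"api": "carry_out", "payload": {
  "rows": [
    [[0,0,0.8,0,1,0,12],[0,0,0.8,0,1,0,12],[0,0,0.8,0,1,0,12],[0,0,0.8,0,1,0,12],[0,0,0.8,0,1,0,12]]
  ]
}}

```text
time: 1.65
tool_pos: [0.4932, -0.0426, 0.3036]
tool_rot: [0.686, -0.686, 0.171, -0.171]
contact_force: [0.4, 0.0, -0.2]
gripper_width: 0.14
```

Call:
{"api": "carry_out", "payload": {
  "rows": [
    [[0,0,0.8,0,1,0,8],[0,0,0.8,0,1,0,8],[0,0,0.8,0,1,0,8],[0,0,0.8,0,1,0,8],[0,0,0.8,0,1,0,8]]
  ]
}}

```text
time: 2.15
tool_pos: [0.4932, 0.1575, 0.3037]
tool_rot: [-0.703, 0.703, -0.074, 0.074]
contact_force: [1.1, -0.9, 0.4]
gripper_width: 0.092
```

Call:
{"api": "carry_out", "payload": {
  "rows": [
    [[0,0,0.8,0,0.8,0.5,40],[0,0,0.8,0,0.8,0.5,40],[0,0,0.8,0,0.8,0.5,40],[0,0,0.4,0,0.8,0,40],[0,0,0,0,0.8,0,40]]
  ]
}}

```text
time: 2.65
tool_pos: [0.4936, 0.3173, 0.3648]
tool_rot: [0.707, -0.707, 0.005, -0.006]
contact_force: [-0.2, 0.1, -1.1]
gripper_width: 0.472
```

Run:
```python
from h import *
s=state(); print(s["tool_pos"],s["gripper_width"]); print(q2R(s["tool_rot"]).round(3))
im=grab_frame("wrist");cv2.imwrite("pics/w1.png",im)
import json;json.dump({k:np.array(v).tolist() for k,v in s.items()},open("pics/w1.json","w"))
```

```text
[0.49364314 0.31728789 0.36482715] 0.47191799620437225
[[ 1.     0.001  0.016]
 [-0.016  0.001  1.   ]
 [ 0.001 -1.     0.001]]
```

View pics/w1.png

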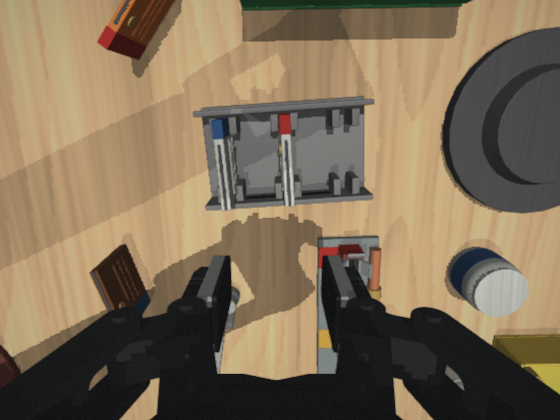

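Run:
```python
from h import *
im=cv2.imread("pics/w1.png")
cv2.imwrite("pics/w1c.png",cv2.resize(im[90:220,190:385],None,fx=4,fy=4,interpolation=cv2.INTER_CUBIC))
```

```text
(no output)
```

View pics/w1c.png

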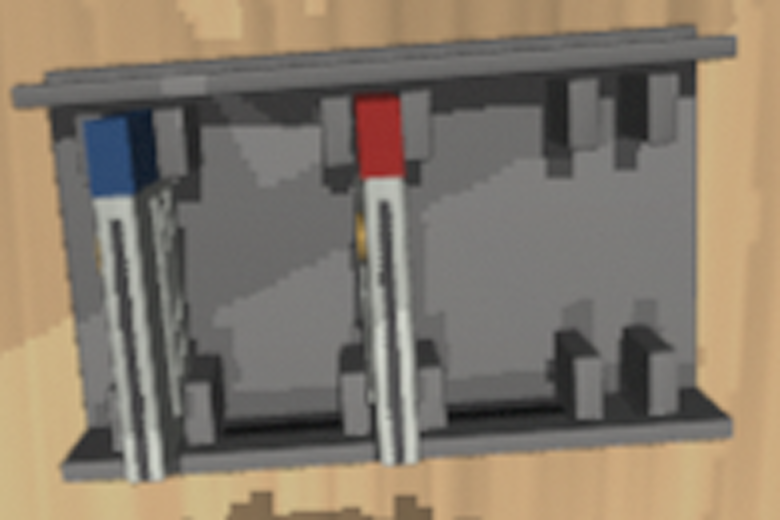

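Run:
```python
from h import *
import json;s=json.load(open("pics/w1.json"))
s={k:np.array(v) for k,v in s.items()}
def c(u,v): return (190+u/4,90+v/4)
for n,q in dict(blue=[(85,120),(127,115),(127,480),(165,477)],red=[(357,97),(398,95),(379,463),(417,461)]).items():
    p=np.array([p2w("wrist",c(*x),.092,s) for x in q]); a=p[:2].mean(0);b=p[2:].mean(0)
    print(n,p.round(4)[:,:2].tolist(),(p.mean(0)).round(4),np.linalg.norm(a-b), "yaw",np.degrees(np.arctan2(-(a-b)[0],(a-b)[1])))
```

```text
blue [[0.434, 0.3761], [0.444, 0.3771], [0.4386, 0.2869], [0.4484, 0.2876]] [0.4412 0.3319 0.092 ] 0.08946476347532692 yaw 2.891086560358979
red [[0.4985, 0.3804], [0.5081, 0.3807], [0.5029, 0.2904], [0.5126, 0.2908]] [0.5055 0.3356 0.092 ] 0.09000573615255554 yaw 2.822332350293806
```

Call:
{"api": "carry_out", "payload": {
  "rows": [
    [[0,0,0,0.58,-1,-0.4,85],[0,0,0,0.58,-1,-0.4,85],[0,0,0,0.58,-1,-0.4,85],[0,0,0,0.58,-1,-0.4,85],[0,0,0,0,0,0,85]]
  ]
}}

```text
time: 3.2
tool_pos: [0.5871, 0.1511, 0.296]
tool_rot: [-0.706, 0.708, -0.01, 0.006]
contact_force: [0.1, 0.9, -0.8]
gripper_width: 0.992
```

```bash
cat >> h.py <<'E'
import json
def snap(nm):
    s=state(); cv2.imwrite(f"pics/{nm}.png",grab_frame("wrist"))
    json.dump({k:np.array(v).tolist() for k,v in s.items()},open(f"pics/{nm}.json","w")); return s
def lst(nm): return {k:np.array(v) for k,v in json.load(open(f"pics/{nm}.json")).items()}
def crop(nm,out,y0,y1,x0,x1,f): cv2.imwrite(f"pics/{out}.png",cv2.resize(cv2.imread(f"pics/{nm}.png")[y0:y1,x0:x1],None,fx=f,fy=f,interpolation=cv2.INTER_CUBIC))
E
python3 -c "
from h import *
s=snap('w2');print(s['tool_pos'])"
```

```text
[0.58708049 0.15113416 0.29598793]
```

View pics/w2.png

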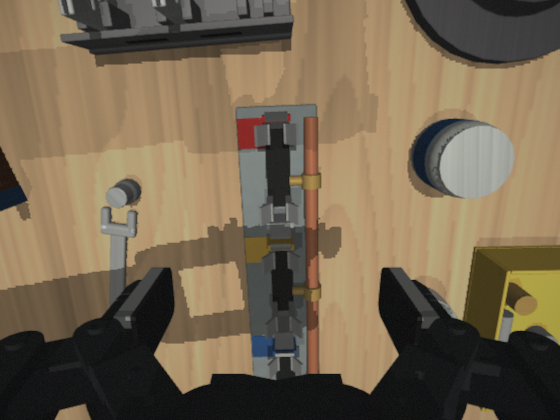

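```bash
python3 -c "
from h import *
crop('w2','w2c',95,245,225,335,5.2)"
```

```text
(no output)
```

View pics/w2c.png

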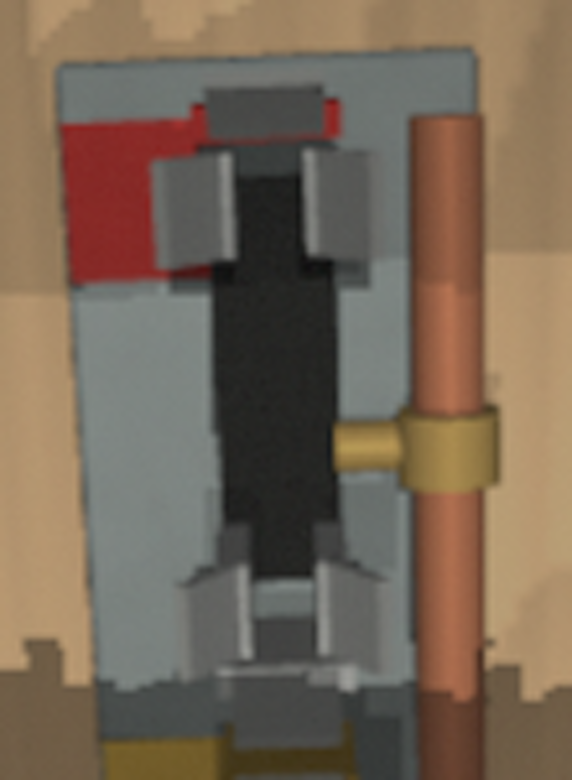

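Call:
{"api": "carry_out", "payload": {
  "rows": [
    [[0,0,0,0,-1,0,85],[0,0,0,0,-1,0,85],[0,0,0,0,-1,0,85],[0,0,0,0,-1,0,85],[0,0,0,0,-1,0,85]]
  ]
}}

```text
time: 3.75
tool_pos: [0.5862, -0.0444, 0.3007]
tool_rot: [0.707, -0.707, 0.005, -0.006]
contact_force: [0.5, 0.7, -0.1]
gripper_width: 0.995
```

Call:
{"api": "carry_out", "payload": {
  "rows": [
    [[0,0,0,0,-1,0,85],[0,0,0,0,0,0,85]]
  ]
}}

```text
time: 3.95
tool_pos: [0.5863, -0.0869, 0.3005]
tool_rot: [-0.707, 0.708, -0.007, 0.007]
contact_force: [-0.5, -0.2, 0.2]
gripper_width: 0.999
```

```bash
python3 -c "
from h import *
s=snap('w3');print(s['tool_pos'])
"
```

```text
[ 0.58631799 -0.08693969  0.30054108]
```

View pics/w3.png

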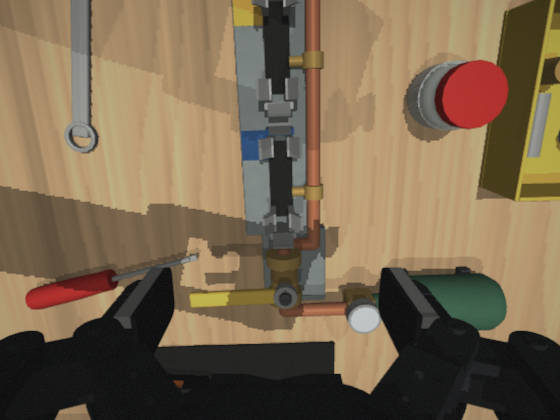

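```bash
python3 -c "
from h import *
crop('w3','w3c',115,260,225,345,5)
crop('w3','w3d',230,330,170,330,5)
s=lst('w2')
def c(u,v): return (225+u/5.2,95+v/5.2)
P=lambda l,q,z: print(l,p2w('wrist',c(*q),z,s).round(4))
for q in [(236,205),(303,205),(250,615),(315,615)]: P('lip',q,.042)
P('+yend',(265,140),.042);P('-yend',(285,670),.042);P('+yendtop',(265,88),.054);P('-yendtop',(285,745),.054)
for q in [(57,65),(475,50)]: P('base',q,.006);P('base',q,.012)
P('base',(103,740),.012)
"
```

```text
lip [0.582  0.1965 0.042 ]
lip [0.5937 0.1962 0.042 ]
lip [0.5826 0.1216 0.042 ]
lip [0.5947 0.1213 0.042 ]
+yend [0.5873 0.2074 0.042 ]
-yend [0.5889 0.1106 0.042 ]
+yendtop [0.5876 0.2163 0.054 ]
-yendtop [0.5887 0.1003 0.054 ]
base [0.5479 0.2202 0.006 ]
base [0.5486 0.2203 0.012 ]
base [0.627  0.2212 0.006 ]
base [0.6264 0.2212 0.012 ]
base [0.5508 0.0855 0.012 ]
```

View pics/w3c.png

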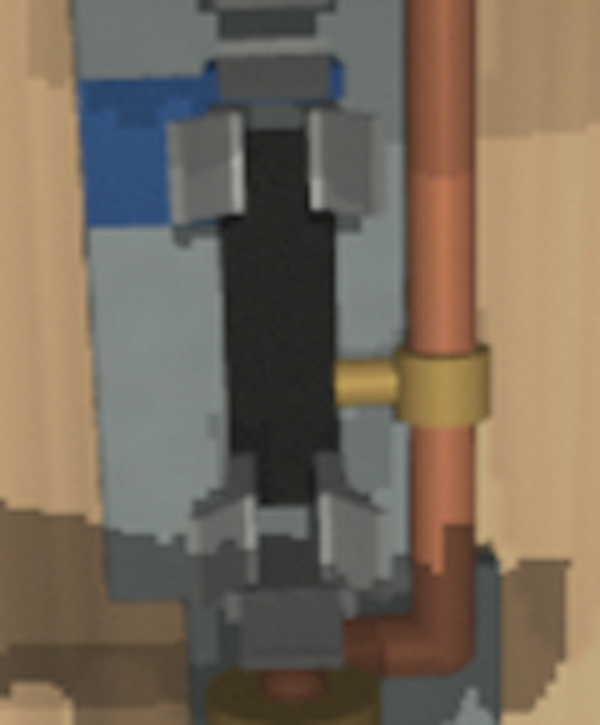

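View pics/w3d.png

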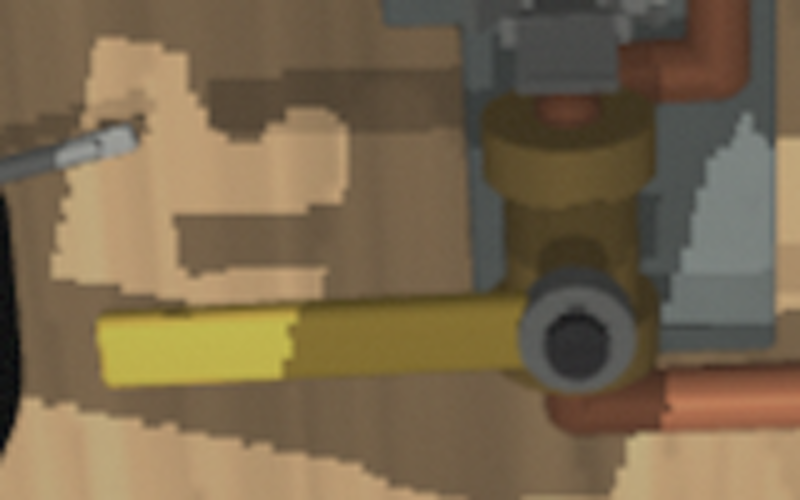

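```bash
python3 -c "
from h import *
s=lst('w3')
def c(u,v): return (225+u/5,115+v/5)
P=lambda l,q,z: print(l,p2w('wrist',q,z,s).round(4))
for q in [(243,160),(308,160),(255,530),(320,530)]: P('lip',c(*q),.042)
P('+yend',c(275,100),.042);P('-yend',c(287,595),.042);P('+yendtop',c(275,55),.054);P('-yendtop',c(290,668),.054)
d=lambda u,v:(170+u/5,230+v/5)
P('axis',d(578,338),.085);P('end',d(103,351),.08);P('sdtip',d(135,135),.005)
"
```

```text
lip [ 0.5854 -0.0532  0.042 ]
lip [ 0.5974 -0.0534  0.042 ]
lip [ 0.5861 -0.1257  0.042 ]
lip [ 0.599  -0.1259  0.042 ]
+yend [ 0.5915 -0.0424  0.042 ]
-yend [ 0.5923 -0.1395  0.042 ]
+yendtop [ 0.5915 -0.0336  0.054 ]
-yendtop [ 0.5925 -0.1501  0.054 ]
axis [ 0.5938 -0.1854  0.085 ]
end [ 0.5049 -0.1894  0.08  ]
sdtip [ 0.4955 -0.1795  0.005 ]
```

Call:
{"api": "carry_out", "payload": {
  "rows": [
    [[0,0,0.5,-0.18,0.96,0,85],[0,0,0.48,-0.18,0.96,0,85],[0,0,0,-0.18,0.96,0,60],[0,0,0,-0.18,0.96,0,40],[0,0,0,-0.18,0.96,0,40]]
  ]
}}

```text
time: 4.5
tool_pos: [0.5493, 0.1113, 0.3004]
tool_rot: [0.707, -0.707, -0.019, 0.019]
contact_force: [0.3, 0.2, 0.8]
gripper_width: 0.514
```

Call:
{"api": "carry_out", "payload": {
  "rows": [
    [[0,0,0,-0.18,0.96,-0.2,40],[0,0,0,-0.18,0.96,-0.3,40],[0,0,0,-0.18,0.96,-0.3,40],[0,0,0,-0.18,0.96,-0.3,40],[0,0,0,-0.18,0.96,-0.3,40]]
  ]
}}

```text
time: 5.0
tool_pos: [0.5126, 0.3033, 0.244]
tool_rot: [0.707, -0.707, -0.019, 0.019]
contact_force: [0.6, 0.7, -0.5]
gripper_width: 0.466
```

Call:
{"api": "carry_out", "payload": {
  "rows": [
    [[0,0,0,-0.18,0.96,-0.1,35],[0,0,0,0,0,0,35],[0,0,0,0,0,0,35]]
  ]
}}

```text
time: 5.3
tool_pos: [0.5058, 0.3402, 0.24]
tool_rot: [-0.707, 0.707, 0.02, -0.02]
contact_force: [0.1, 0.5, -0.1]
gripper_width: 0.41
```

```bash
python3 -c "
from h import *
s=snap('w4');print(s['tool_pos'],s['gripper_width'],q2R(s['tool_rot']).round(4))
"
```

```text
[0.50582955 0.34016784 0.23998671] 0.4095247039560936 [[ 9.984e-01 -3.000e-04 -5.580e-02]
 [ 5.580e-02 -1.000e-04  9.984e-01]
 [-3.000e-04 -1.000e+00 -1.000e-04]]
```

View pics/w4.png

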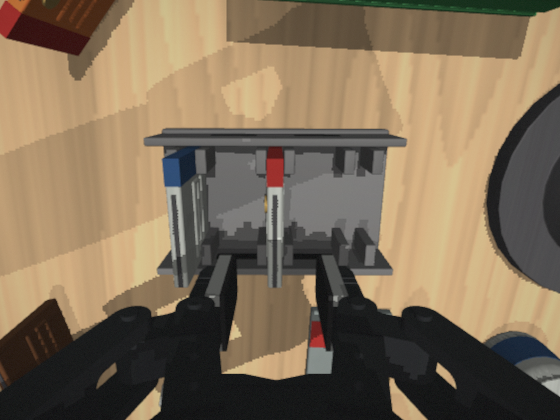

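```bash
python3 -c "
from h import *
s=lst('w4')
crop('w4','w4c',130,300,200,340,4)
"
```

```text
(no output)
```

View pics/w4c.png

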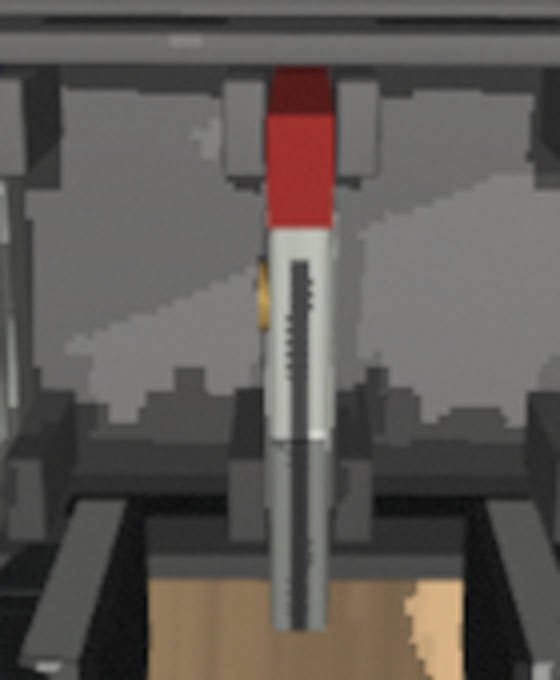

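```bash
python3 -c "
from h import *
s=lst('w4')
c=lambda u,v:(200+u/4,130+v/4)
p=[p2w('wrist',c(*q),.092,s) for q in [(267,113),(334,113),(272,631),(327,631)]]
print(np.round(p,4),np.mean(p,0),np.linalg.norm(p[0]-p[2]))
Rt=q2R(s['tool_rot']);print('in tool',Rt.T@(np.mean(p,0)-s['tool_pos']))
"
```

```text
[[0.4983 0.3798 0.092 ]
 [0.5087 0.3804 0.092 ]
 [0.5036 0.29   0.092 ]
 [0.5131 0.2906 0.092 ]] [0.50590876 0.33521352 0.092     ] 0.08998867179640072
in tool [-0.00015542  0.14798732 -0.00493446]
```

Call:
{"api": "carry_out", "payload": {
  "rows": [
    [[0,0,0,0,-0.12,-0.9,25],[0,0,0,0,0,-0.8,25],[0,0,0,0,0,-0.6,25],[0,0,0,0,0,-0.33,20],[0,0,0,0,0,0,16]]
  ]
}}

```text
time: 5.85
tool_pos: [0.5064, 0.3322, 0.1328]
tool_rot: [-0.706, 0.707, 0.017, -0.019]
contact_force: [0.6, -0.7, 0.3]
gripper_width: 0.187
```

Call:
{"api": "carry_out", "payload": {
  "rows": [
    [[0,0,0,0,0,0,12],[0,0,0,0,0,0,11],[0,0,0,0,0,0,11]]
  ]
}}

```text
time: 6.15
tool_pos: [0.5076, 0.3335, 0.136]
tool_rot: [0.707, -0.707, -0.019, 0.018]
contact_force: [-1.8, -1.1, 1.3]
gripper_width: 0.135
```

Call:
{"api": "carry_out", "payload": {
  "rows": [
    [[0,0,0,0,0,0,10.4],[0,0,0,0,0,0,10]]
  ]
}}

```text
time: 6.35
tool_pos: [0.5073, 0.3336, 0.1359]
tool_rot: [0.707, -0.707, -0.018, 0.018]
contact_force: [-4.2, -1.6, 5.6]
gripper_width: 0.12
```

Call:
{"api": "carry_out", "payload": {
  "rows": [
    [[0,0,0,0,0,0,9.7],[0,0,0,0,0,0,9.5]]
  ]
}}

```text
time: 6.55
tool_pos: [0.5072, 0.3336, 0.136]
tool_rot: [0.707, -0.707, -0.018, 0.019]
contact_force: [-5.3, -2.2, 6.8]
gripper_width: 0.119
```

```bash
python3 -c "
from h import *
s=snap('w5');print(s['tool_pos'],s['gripper_width']*85.4,s['contact_force'])
"
```

```text
[0.50722157 0.33362976 0.13595145] 10.156420321054503 [-5.27580082 -2.16328182  6.76077052]
```

View pics/w5.png

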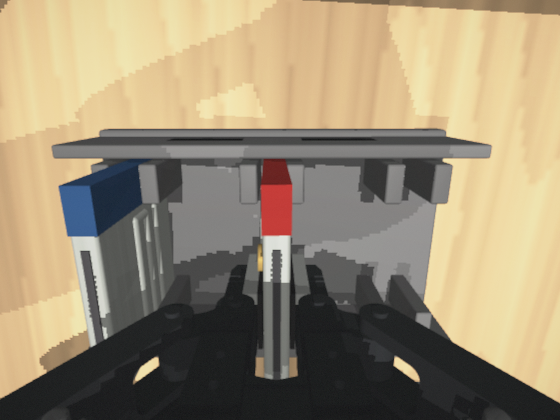

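Call:
{"api": "carry_out", "payload": {
  "rows": [
    [[0,0,0,-0.03,0,0,9.5],[0,0,0,0,0,0,9.5]]
  ]
}}

```text
time: 6.8
tool_pos: [0.5065, 0.3337, 0.1358]
tool_rot: [0.707, -0.707, -0.019, 0.018]
contact_force: [-3.6, -2.2, 5.0]
gripper_width: 0.113
```

Call:
{"api": "carry_out", "payload": {
  "rows": [
    [[0,0,0,0,0,0.1,9.5],[0,0,0,0,0,0.1,9.5]]
  ]
}}

```text
time: 7.0
tool_pos: [0.5061, 0.3334, 0.1424]
tool_rot: [0.707, -0.707, -0.018, 0.018]
contact_force: [-0.5, 0.6, -2.6]
gripper_width: 0.12
```

Call:
{"api": "carry_out", "payload": {
  "rows": [
    [[0,0,0,0,0,0.2,9.4],[0,0,0,0,0,0.2,9.4],[0,0,0,0,0,0,9.4]]
  ]
}}

```text
time: 7.3
tool_pos: [0.5065, 0.3337, 0.1604]
tool_rot: [0.707, -0.707, -0.019, 0.018]
contact_force: [-0.6, 1.2, -2.0]
gripper_width: 0.115
```

```bash
python3 -c "
from h import *
s=snap('w6');print(s['tool_pos'],s['gripper_width']*85.4,s['contact_force'])
"
```

```text
[0.50651699 0.33373801 0.16035436] 9.808783442844241 [-0.61378348  1.24331507 -1.97728009]
```

View pics/w6.png

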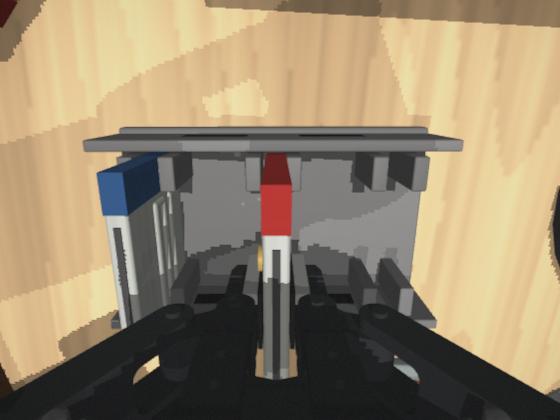

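Call:
{"api": "carry_out", "payload": {
  "rows": [
    [[0,0,0,0,0,0.4,9.4],[0,0,0,0,0,0.5,9.4],[0,0,0,0,0,0.5,9.4],[0,0,0,0,0,0.4,9.4],[0,0,0,0,0,0.2,9.4]]
  ]
}}

```text
time: 7.85
tool_pos: [0.5069, 0.3338, 0.2416]
tool_rot: [0.707, -0.706, -0.02, 0.017]
contact_force: [0.3, -0.8, -1.5]
gripper_width: 0.118
```

Call:
{"api": "carry_out", "payload": {
  "rows": [
    [[0,0,-0.2,0.2,-0.42,0,9.4],[0,0,-0.2,0.24,-0.5,0,9.4],[0,0,-0.19,0.24,-0.5,0,9.4],[0,0,0,0.24,-0.5,0,9.4],[0,0,0,0.24,-0.5,0,9.4]]
  ]
}}

```text
time: 8.35
tool_pos: [0.5525, 0.2357, 0.2384]
tool_rot: [-0.707, 0.707, 0.004, -0.004]
contact_force: [0.3, 0.3, -1.3]
gripper_width: 0.111
```

Call:
{"api": "carry_out", "payload": {
  "rows": [
    [[0,0,0,0.24,-0.5,0,9.4],[0,0,0,0.24,-0.5,0,9.4],[0,0,0,0.24,-0.5,0,9.4],[0,0,0,0.16,-0.5,0,9.4],[0,0,0,0,0,0,9.4]]
  ]
}}

```text
time: 8.85
tool_pos: [0.5882, 0.1545, 0.2384]
tool_rot: [-0.707, 0.707, 0.003, -0.003]
contact_force: [0.5, -0.1, -1.2]
gripper_width: 0.112
```

```bash
python3 -c "
from h import *
s=snap('w7');print(s['tool_pos'],s['gripper_width']*85.4,s['contact_force'],q2R(s['tool_rot'])[1,0])
"
```

```text
[0.58818079 0.15451526 0.23838464] 9.585813241074748 [ 0.53995359 -0.07005179 -1.17732371] 0.007855761719481614
```

View pics/w7.png

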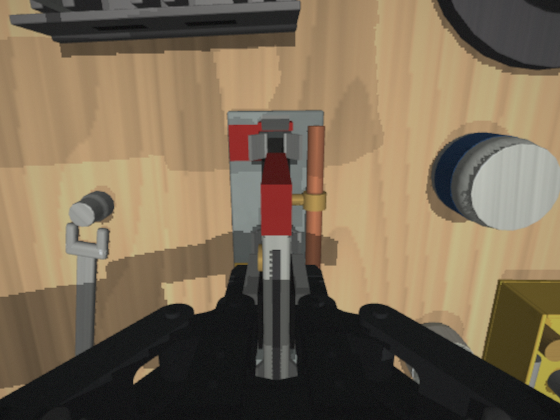

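```bash
python3 -c "
from h import *
crop('w7','w7c',105,245,215,335,5)
"
```

```text
(no output)
```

View pics/w7c.png

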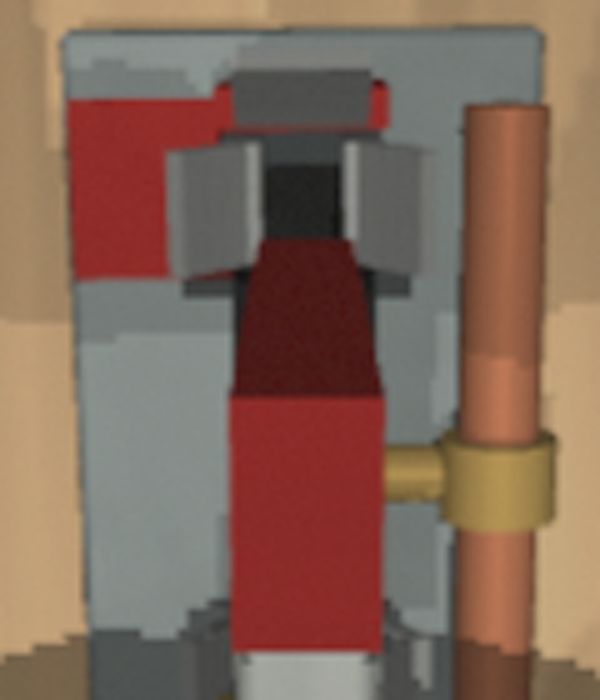

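```bash
python3 -c "
from h import *
s=lst('w7')
c=lambda u,v:(215+u/5,105+v/5)
P=lambda l,q,z: print(l,p2w('wrist',c(*q),z,s).round(4))
P('pt',(231,397),.1944);P('pt',(384,397),.1944);P('paint end',(308,652),.1944);P('pb',(258,240),.1144);P('pb',(351,240),.1144)
P('lip',(260,200),.042);P('lip',(344,200),.042);P('end',(300,133),.042);P('endtop',(300,70),.054)
P('base',(65,35),.012);P('base',(541,30),.012)
"
```

```text
pt [0.5835 0.2014 0.1944]
pt [0.5936 0.2015 0.1944]
paint end [0.5887 0.1834 0.1944]
pb [0.5831 0.2009 0.1144]
pb [0.5933 0.201  0.1144]
lip [0.5814 0.1971 0.042 ]
lip [0.594  0.1972 0.042 ]
end [0.5874 0.207  0.042 ]
endtop [0.5873 0.2166 0.054 ]
base [0.5489 0.22   0.012 ]
base [0.6263 0.2215 0.012 ]
```

Call:
{"api": "carry_out", "payload": {
  "rows": [
    [[0,0,0.1,0,0.06,0,9.4],[0,0,0,0,0,-0.4,9.4],[0,0,0,0,0,-0.5,9.4],[0,0,0,0,0,-0.4,9.4],[0,0,0,0,0,0,9.4]]
  ]
}}

```text
time: 9.4
tool_pos: [0.5852, 0.1593, 0.1822]
tool_rot: [-0.707, 0.707, 0.004, -0.009]
contact_force: [-0.9, -0.3, -2.3]
gripper_width: 0.112
```

Call:
{"api": "carry_out", "payload": {
  "rows": [
    [[0,0,0,0,0,-0.1,9.4],[0,0,0,0,0,-0.1,9.4],[0,0,0,0,0,-0.1,9.4],[0,0,0,0,0,-0.1,9.4]]
  ]
}}

```text
time: 9.8
tool_pos: [0.588, 0.159, 0.1711]
tool_rot: [0.707, -0.707, -0.007, 0.006]
contact_force: [0.3, -0.4, -1.7]
gripper_width: 0.114
```

Call:
{"api": "carry_out", "payload": {
  "rows": [
    [[0,0,0,0,0,0,9.4],[0,0,0,0,0,0,9.4]]
  ]
}}

```text
time: 10.0
tool_pos: [0.5877, 0.159, 0.1707]
tool_rot: [0.707, -0.707, -0.006, 0.006]
contact_force: [-0.1, -0.1, -1.0]
gripper_width: 0.112
```

```bash
python3 -c "
from h import *
s=snap('w8');print(s['tool_pos'],s['gripper_width']*85.4,s['contact_force'],q2R(s['tool_rot'])[1,0])
crop('w8','w8c',90,250,205,345,4)
"
```

```text
[0.58770051 0.15896315 0.17073864] 9.594733990158756 [-0.11920949 -0.08691767 -0.96074614] 0.017633475347463824
```

View pics/w8c.png

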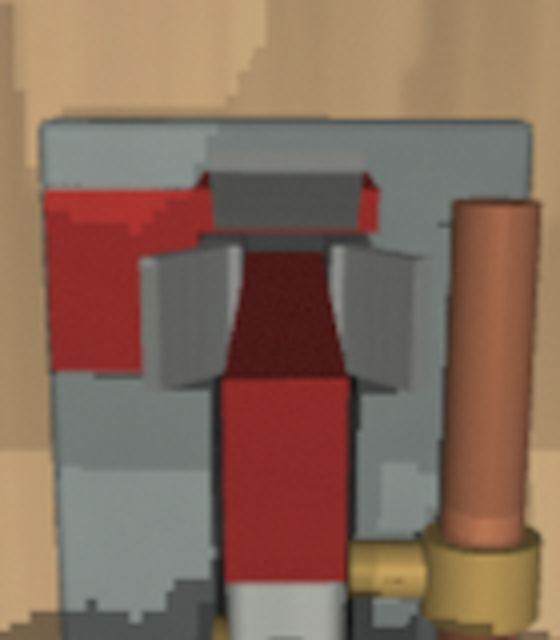

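```bash
python3 -c "
from h import *
s=lst('w8')
c=lambda u,v:(205+u/4,90+v/4)
P=lambda l,q,z: print(l,p2w('wrist',c(*q),z,s).round(4))
P('pt',(286,378),.1267);P('pb',(286,252),.0467);P('end',(286,235),.042);P('endtop',(286,172),.054)
"
```

```text
pt [0.5876 0.2058 0.1267]
pb [0.5877 0.2055 0.0467]
end [0.5876 0.2073 0.042 ]
endtop [0.5875 0.2169 0.054 ]
```

Call:
{"api": "carry_out", "payload": {
  "rows": [
    [[0,0,0,0,-0.05,0,9.4],[0,0,0,0,0,-0.1,9.4],[0,0,0,0,0,-0.1,9.4],[0,0,0,0,0,-0.1,9.4],[0,0,0,0,0,0,9.4]]
  ]
}}

```text
time: 10.55
tool_pos: [0.5871, 0.1569, 0.1575]
tool_rot: [-0.707, 0.707, 0.006, -0.007]
contact_force: [-0.6, 0.6, -1.9]
gripper_width: 0.114
```

Call:
{"api": "carry_out", "payload": {
  "rows": [
    [[0,0,0,0,0,-0.1,9.4],[0,0,0,0,0,-0.1,9.4],[0,0,0,0,0,-0.1,9.4],[0,0,0,0,0,-0.05,9.4],[0,0,0,0,0,0,9.4]]
  ]
}}

```text
time: 11.05
tool_pos: [0.5874, 0.157, 0.1441]
tool_rot: [-0.707, 0.707, 0.006, -0.007]
contact_force: [-0.6, 0.5, -1.9]
gripper_width: 0.118
```

Call:
{"api": "carry_out", "payload": {
  "rows": [
    [[0,0,0,0,0,-0.05,9.4],[0,0,0,0,0,-0.05,9.4],[0,0,0,0,0,-0.03,9.4],[0,0,0,0,0,0,9.4]]
  ]
}}

```text
time: 11.45
tool_pos: [0.5875, 0.157, 0.1392]
tool_rot: [-0.707, 0.707, 0.006, -0.006]
contact_force: [0.4, 0.3, -2.0]
gripper_width: 0.117
```

Call:
{"api": "carry_out", "payload": {
  "rows": [
    [[0,0,0,0,0,-0.03,9.4],[0,0,0,0,0,-0.03,9.4],[0,0,0,0,0,0,9.4]]
  ]
}}

```text
time: 11.75
tool_pos: [0.5876, 0.157, 0.1369]
tool_rot: [-0.707, 0.707, 0.006, -0.006]
contact_force: [-0.9, -0.2, -1.4]
gripper_width: 0.114
```

Call:
{"api": "carry_out", "payload": {
  "rows": [
    [[0,0,0,0,0,-0.02,9.4],[0,0,0,0,0,-0.02,9.4],[0,0,0,0,0,0,9.4]]
  ]
}}

```text
time: 12.05
tool_pos: [0.5878, 0.157, 0.1359]
tool_rot: [-0.707, 0.707, 0.006, -0.006]
contact_force: [-0.3, 0.7, 0.4]
gripper_width: 0.115
```

Call:
{"api": "carry_out", "payload": {
  "rows": [
    [[0,0,0,0,0,-0.02,9.4],[0,0,0,0,0,0,10],[0,0,0,0,0,0,11],[0,0,0,0,0,0,14],[0,0,0,0,0,0,20]]
  ]
}}

```text
time: 12.55
tool_pos: [0.5876, 0.157, 0.1344]
tool_rot: [0.707, -0.707, -0.006, 0.006]
contact_force: [-0.0, -0.7, -0.2]
gripper_width: 0.233
```

Call:
{"api": "carry_out", "payload": {
  "rows": [
    [[0,0,0,0,0,0,25],[0,0,0,0,0,0,25],[0,0,0,0,0,0.5,25],[0,0,0,0,0,1,25],[0,0,0,0,0,1,25]]
  ]
}}

```text
time: 13.05
tool_pos: [0.5869, 0.1569, 0.2346]
tool_rot: [-0.707, 0.707, 0.005, -0.007]
contact_force: [1.0, -0.1, 0.2]
gripper_width: 0.289
```

Call:
{"api": "carry_out", "payload": {
  "rows": [
    [[0,0,0,-0.3,0.5,0.4,40],[0,0,0,0,0,0,40]]
  ]
}}

```text
time: 13.25
tool_pos: [0.5766, 0.1786, 0.2551]
tool_rot: [0.708, -0.706, -0.009, 0.004]
contact_force: [0.0, -0.3, 0.1]
gripper_width: 0.473
```

```bash
python3 -c "
from h import *
s=snap('w9');print(s['tool_pos'],s['gripper_width']*85.4,s['contact_force'],q2R(s['tool_rot'])[1,0])
"
```

```text
[0.57662952 0.17863538 0.25514995] 40.38728913282398 [ 0.04667473 -0.31821107  0.09697231] 0.019445008284961422
```

View pics/w9.png

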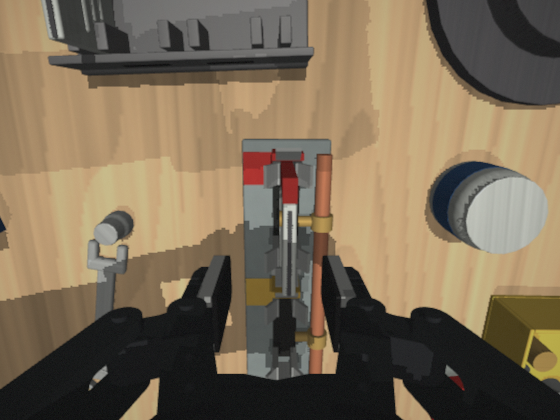

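Call:
{"api": "carry_out", "payload": {
  "rows": [
    [[0,0,0.3,-0.68,0.77,-0.07,35],[0,0,0.25,-0.68,0.77,-0.07,35],[0,0,0,-0.68,0.77,-0.07,35],[0,0,0,-0.68,0.77,-0.07,35],[0,0,0,-0.68,0.77,-0.07,35]]
  ]
}}

```text
time: 13.8
tool_pos: [0.4381, 0.3311, 0.2343]
tool_rot: [-0.706, 0.707, 0.019, -0.021]
contact_force: [1.0, 0.3, -1.0]
gripper_width: 0.41
```

Call:
{"api": "carry_out", "payload": {
  "rows": [
    [[0,0,0,0,0,0,35],[0,0,0,0,0,0,35]]
  ]
}}

```text
time: 14.0
tool_pos: [0.4389, 0.3307, 0.2348]
tool_rot: [-0.706, 0.708, 0.02, -0.021]
contact_force: [-0.2, 0.3, 0.3]
gripper_width: 0.408
```

```bash
python3 -c "
from h import *
s=snap('w10');print(s['tool_pos'],s['gripper_width']*85.4,s['contact_force'],q2R(s['tool_rot'])[1,0])
crop('w10','w10c',130,300,200,340,4)
"
```

```text
[0.43894276 0.3307421  0.23481117] 34.87893971821999 [-0.20157479  0.30550559  0.32569716] 0.05768522135179981
```

View pics/w10c.png

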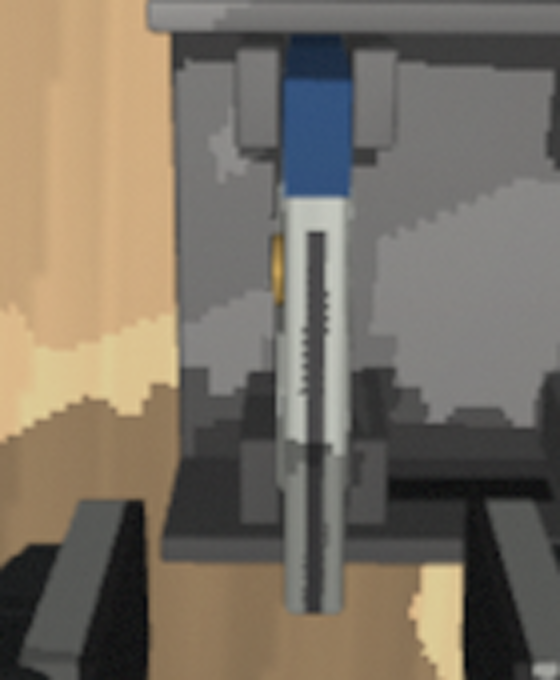

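```bash
python3 -c "
from h import *
s=lst('w10')
c=lambda u,v:(200+u/4,130+v/4)
p=[p2w('wrist',c(*q),.092,s) for q in [(284,78),(352,78),(286,612),(343,612)]]
print(np.round(p,4),np.mean(p,0),np.linalg.norm(p[0]-p[2]))
Rt=q2R(s['tool_rot']);print('in tool',Rt.T@(np.mean(p,0)-s['tool_pos']))
"
```

```text
[[0.4335 0.3763 0.092 ]
 [0.4437 0.3769 0.092 ]
 [0.4386 0.2869 0.092 ]
 [0.4482 0.2875 0.092 ]] [0.44101176 0.3319037  0.092     ] 0.08959398355011915
in tool [0.0024487  0.14280377 0.00132197]
```

Call:
{"api": "carry_out", "payload": {
  "rows": [
    [[0,0,0,0.05,0.03,-0.9,25],[0,0,0,0,0,-0.8,25],[0,0,0,0,0,-0.5,25],[0,0,0,0,0,-0.27,20],[0,0,0,0,0,0,16]]
  ]
}}

```text
time: 14.55
tool_pos: [0.4415, 0.3307, 0.1359]
tool_rot: [-0.706, 0.708, 0.018, -0.02]
contact_force: [-0.9, 0.8, 0.3]
gripper_width: 0.19
```

Call:
{"api": "carry_out", "payload": {
  "rows": [
    [[0,0,0,0,0,0,14],[0,0,0,0,0,0,13]]
  ]
}}

```text
time: 14.75
tool_pos: [0.4428, 0.3325, 0.1396]
tool_rot: [0.707, -0.706, -0.021, 0.019]
contact_force: [-0.5, -0.2, 0.3]
gripper_width: 0.149
```

Call:
{"api": "carry_out", "payload": {
  "rows": [
    [[0,0,0,-0.04,0,-0.09,13],[0,0,0,0,0,0,12],[0,0,0,0,0,0,11],[0,0,0,0,0,0,10.4],[0,0,0,0,0,0,10]]
  ]
}}

```text
time: 15.25
tool_pos: [0.4401, 0.3323, 0.1345]
tool_rot: [0.707, -0.707, -0.02, 0.02]
contact_force: [-0.7, 0.1, 0.1]
gripper_width: 0.12
```

Call:
{"api": "carry_out", "payload": {
  "rows": [
    [[0,0,0,0,0,0,9.7],[0,0,0,0,0,0,9.4],[0,0,0,0,0,0,9.4]]
  ]
}}

```text
time: 15.55
tool_pos: [0.4402, 0.3323, 0.1346]
tool_rot: [0.707, -0.707, -0.02, 0.02]
contact_force: [0.1, 0.9, 2.3]
gripper_width: 0.115
```

Call:
{"api": "carry_out", "payload": {
  "rows": [
    [[0,0,0,0,0,0.1,9.4],[0,0,0,0,0,0.1,9.4],[0,0,0,0,0,0.1,9.4],[0,0,0,0,0,0.1,9.4],[0,0,0,0,0,0,9.4]]
  ]
}}

```text
time: 16.05
tool_pos: [0.4405, 0.3324, 0.1512]
tool_rot: [0.707, -0.707, -0.02, 0.019]
contact_force: [0.2, -0.1, -1.4]
gripper_width: 0.117
```

```bash
python3 -c "
from h import *
s=snap('w11');print(s['tool_pos'],s['gripper_width']*85.4,s['contact_force'],q2R(s['tool_rot'])[1,0])
"
```

```text
[0.4404773  0.33241529 0.15121365] 9.993032006472594 [ 0.20720708 -0.08757543 -1.41823148] 0.056056805348861496
```

View pics/w11.png

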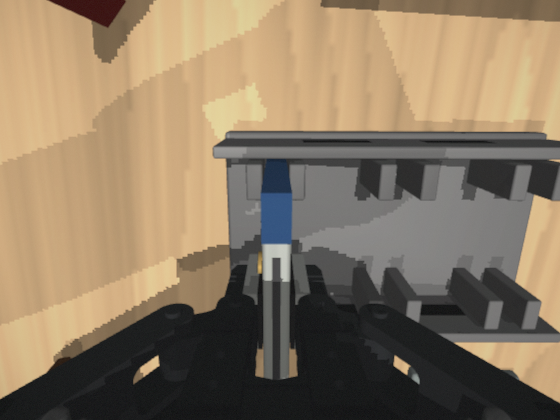

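Call:
{"api": "carry_out", "payload": {
  "rows": [
    [[0,0,0,0,0,0.4,9.4],[0,0,0,0,0,0.6,9.4],[0,0,0,0,0,0.7,9.4],[0,0,0,0,0,0.6,9.4],[0,0,0,0,0,0.4,9.4]]
  ]
}}

```text
time: 16.6
tool_pos: [0.4406, 0.3325, 0.2617]
tool_rot: [0.707, -0.706, -0.021, 0.019]
contact_force: [0.1, 0.2, -1.8]
gripper_width: 0.115
```

Call:
{"api": "carry_out", "payload": {
  "rows": [
    [[0,0,-0.2,0.2,-0.4,0,9.4],[0,0,-0.2,0.2,-0.6,0,9.4],[0,0,-0.2,0.2,-0.6,0,9.4],[0,0,0,0.2,-0.6,0,9.4],[0,0,0,0.2,-0.6,0,9.4]]
  ]
}}

```text
time: 17.1
tool_pos: [0.48, 0.2192, 0.2586]
tool_rot: [-0.707, 0.707, 0.005, -0.005]
contact_force: [-0.7, -0.3, -2.2]
gripper_width: 0.117
```

Call:
{"api": "carry_out", "payload": {
  "rows": [
    [[0,0,0,0.2,-0.6,0,9.4],[0,0,0,0.2,-0.6,0,9.4],[0,0,0,0.2,-0.6,0,9.4],[0,0,0,0.2,-0.6,0,9.4],[0,0,0,0.2,-0.6,0,9.4]]
  ]
}}

```text
time: 17.6
tool_pos: [0.52, 0.0992, 0.2585]
tool_rot: [0.707, -0.707, -0.005, 0.005]
contact_force: [-0.4, 0.0, -0.5]
gripper_width: 0.113
```

Call:
{"api": "carry_out", "payload": {
  "rows": [
    [[0,0,0,0.2,-0.6,0,9.4],[0,0,0,0.2,-0.6,0,9.4],[0,0,0,0.2,-0.6,0,9.4],[0,0,0,0.2,-0.6,0,9.4],[0,0,0,0.2,-0.6,0,9.4]]
  ]
}}

```text
time: 18.1
tool_pos: [0.5601, -0.0208, 0.2585]
tool_rot: [0.707, -0.707, -0.005, 0.005]
contact_force: [0.4, -0.3, -1.2]
gripper_width: 0.114
```

Call:
{"api": "carry_out", "payload": {
  "rows": [
    [[0,0,0,0.2,-0.6,0,9.4],[0,0,0,0.2,-0.6,0,9.4],[0,0,0,0.2,-0.5,0,9.4],[0,0,0,0,0,0,9.4],[0,0,0,0,0,0,9.4]]
  ]
}}

```text
time: 18.6
tool_pos: [0.584, -0.0879, 0.2582]
tool_rot: [0.707, -0.707, -0.005, 0.005]
contact_force: [-0.6, 0.2, -2.1]
gripper_width: 0.115
```

```bash
python3 -c "
from h import *
s=snap('w12');print(s['tool_pos'],s['gripper_width']*85.4,s['contact_force'],q2R(s['tool_rot'])[1,0])
crop('w12','w12c',90,250,215,335,4.5)
"
```

```text
[ 0.58403193 -0.08788138  0.25819544] 9.786570144644967 [-0.60960424  0.20775779 -2.08920073] 0.013485979151381694
```

View pics/w12c.png

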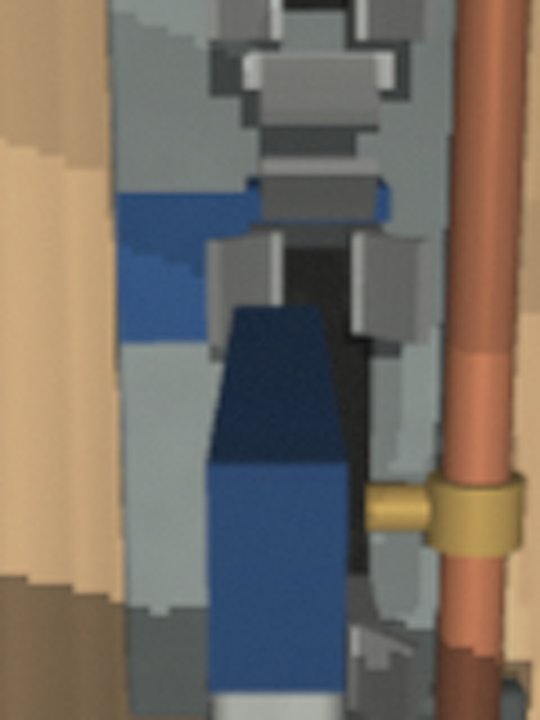

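```bash
python3 -c "
from h import *
s=lst('w12')
c=lambda u,v:(215+u/4.5,90+v/4.5)
P=lambda l,q,z: print(l,p2w('wrist',c(*q),z,s).round(4))
P('pt',(208,463),.2156);P('pt',(347,463),.2156);P('pb',(234,308),.1356);P('pb',(322,308),.1356)
P('lip',(284,270),.042);P('lip',(352,270),.042);P('end',(318,224),.042);P('endtop',(318,177),.054)
"
```

```text
pt [ 0.5791 -0.0435  0.2156]
pt [ 0.5893 -0.0434  0.2156]
pb [ 0.5789 -0.0441  0.1356]
pb [ 0.5897 -0.0439  0.1356]
lip [ 0.5855 -0.0511  0.042 ]
lip [ 0.5977 -0.0509  0.042 ]
end [ 0.5915 -0.0428  0.042 ]
endtop [ 0.591  -0.0338  0.054 ]
```

Call:
{"api": "carry_out", "payload": {
  "rows": [
    [[0,0,0,0.19,-0.07,0,9.4],[0,0,0,0,0,-0.5,9.4],[0,0,0,0,0,-0.6,9.4],[0,0,0,0,0,-0.5,9.4],[0,0,0,0,0,-0.2,9.4]]
  ]
}}

```text
time: 19.15
tool_pos: [0.5907, -0.0896, 0.1837]
tool_rot: [0.708, -0.707, -0.004, 0.007]
contact_force: [-1.0, 1.0, -1.9]
gripper_width: 0.111
```

Call:
{"api": "carry_out", "payload": {
  "rows": [
    [[0,0,0,0,0,0,9.4],[0,0,0,0,0,-0.1,9.4],[0,0,0,0,0,-0.1,9.4],[0,0,0,0,0,-0.1,9.4],[0,0,0,0,0,0,9.4]]
  ]
}}

```text
time: 19.65
tool_pos: [0.5915, -0.0906, 0.1741]
tool_rot: [0.707, -0.707, -0.005, 0.005]
contact_force: [-0.8, 0.4, -1.9]
gripper_width: 0.113
```

```bash
python3 -c "
from h import *
s=snap('w13');print(s['tool_pos'],s['gripper_width']*85.4,s['contact_force'],q2R(s['tool_rot'])[1,0])
crop('w13','w13c',90,250,205,345,4)
"
```

```text
[ 0.59152324 -0.09056436  0.17405582] 9.675021477751455 [-0.81347214  0.43338351 -1.91356984] 0.014234539542618161
```

View pics/w13c.png

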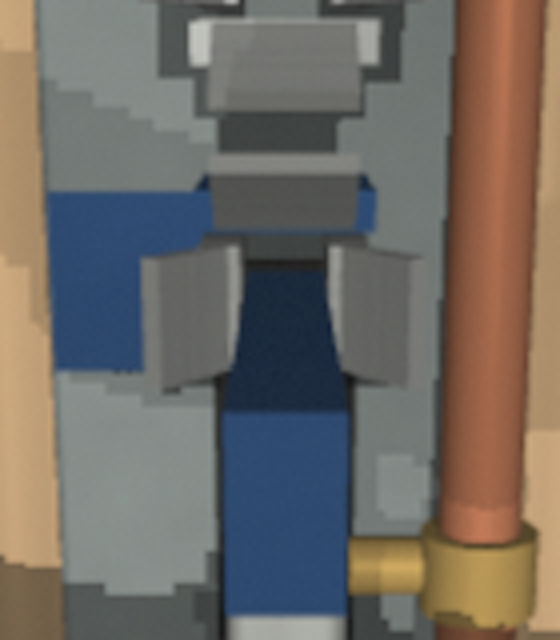

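Call:
{"api": "carry_out", "payload": {
  "rows": [
    [[0,0,0,0,0,-0.1,9.4],[0,0,0,0,0,-0.1,9.4],[0,0,0,0,0,-0.1,9.4],[0,0,0,0,0,-0.1,9.4],[0,0,0,0,0,0,9.4]]
  ]
}}

```text
time: 20.2
tool_pos: [0.5911, -0.0905, 0.1572]
tool_rot: [0.707, -0.707, -0.004, 0.006]
contact_force: [-0.1, -0.5, -2.3]
gripper_width: 0.112
```

Call:
{"api": "carry_out", "payload": {
  "rows": [
    [[0,0,0,0,0,-0.1,9.4],[0,0,0,0,0,-0.1,9.4],[0,0,0,0,0,-0.1,9.4],[0,0,0,0,0,-0.1,9.4],[0,0,0,0,0,0,9.4]]
  ]
}}

```text
time: 20.7
tool_pos: [0.5912, -0.0905, 0.1413]
tool_rot: [0.707, -0.707, -0.004, 0.006]
contact_force: [-0.7, -0.3, -2.3]
gripper_width: 0.112
```

Call:
{"api": "carry_out", "payload": {
  "rows": [
    [[0,0,0,0,0,-0.04,9.4],[0,0,0,0,0,-0.04,9.4],[0,0,0,0,0,-0.03,9.4],[0,0,0,0,0,0,9.4]]
  ]
}}

```text
time: 21.1
tool_pos: [0.5916, -0.0906, 0.1377]
tool_rot: [0.707, -0.707, -0.005, 0.005]
contact_force: [0.8, 0.0, -2.3]
gripper_width: 0.112
```

Call:
{"api": "carry_out", "payload": {
  "rows": [
    [[0,0,0,0,0,-0.03,9.4],[0,0,0,0,0,-0.03,9.4],[0,0,0,0,0,0,9.4]]
  ]
}}

```text
time: 21.4
tool_pos: [0.5915, -0.0906, 0.1353]
tool_rot: [0.707, -0.707, -0.005, 0.005]
contact_force: [0.5, 0.1, -1.9]
gripper_width: 0.113
```

Call:
{"api": "carry_out", "payload": {
  "rows": [
    [[0,0,0,0,0,-0.02,9.4],[0,0,0,0,0,0,9.4]]
  ]
}}

```text
time: 21.6
tool_pos: [0.5916, -0.0906, 0.1346]
tool_rot: [0.707, -0.707, -0.005, 0.005]
contact_force: [0.6, 0.3, -1.9]
gripper_width: 0.114
```

Call:
{"api": "carry_out", "payload": {
  "rows": [
    [[0,0,0,0,0,-0.02,9.4],[0,0,0,0,0,-0.02,9.4],[0,0,0,0,0,0,9.4]]
  ]
}}

```text
time: 21.9
tool_pos: [0.592, -0.0906, 0.1346]
tool_rot: [-0.707, 0.707, 0.005, -0.005]
contact_force: [-3.2, 1.1, 5.6]
gripper_width: 0.116
```

Seated (upward force +5.6 N appeared). Release gently.

Call:
{"api": "carry_out", "payload": {
  "rows": [
    [[0,0,0,0,0,0,10],[0,0,0,0,0,0,11],[0,0,0,0,0,0,14],[0,0,0,0,0,0,20],[0,0,0,0,0,0,25]]
  ]
}}

```text
time: 22.4
tool_pos: [0.5916, -0.0906, 0.1328]
tool_rot: [0.707, -0.707, -0.005, 0.005]
contact_force: [-0.4, 0.2, 0.6]
gripper_width: 0.291
```

Call:
{"api": "carry_out", "payload": {
  "rows": [
    [[0,0,0,0,0,0,25],[0,0,0,0,0,0.5,25],[0,0,0,0,0,1,25],[0,0,0,0,0,1,25],[0,0,0,0,0,0.5,25]]
  ]
}}

```text
time: 22.9
tool_pos: [0.593, -0.0909, 0.2576]
tool_rot: [-0.706, 0.708, 0.007, -0.003]
contact_force: [0.8, 0.1, 0.6]
gripper_width: 0.29
```

```bash
python3 -c "
from h import *
s=snap('w14');print(s['tool_pos'],s['gripper_width']*85.4,s['contact_force'],q2R(s['tool_rot'])[1,0])
cv2.imwrite('pics/top1.png',grab_frame('top'))
"
```

```text
[ 0.59300451 -0.09094838  0.25761645] 24.764181222280243 [0.75115908 0.07057203 0.63518143] 0.014233601245147921
```

View pics/w14.png

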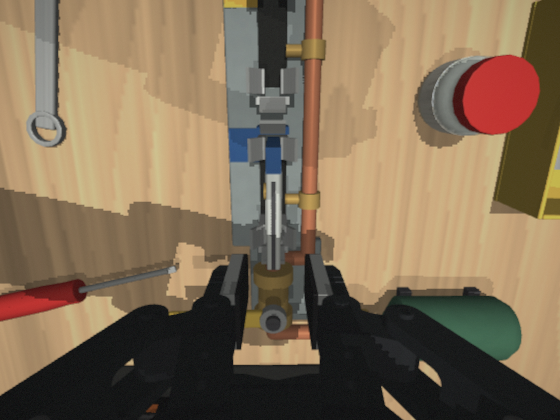

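View pics/top1.png

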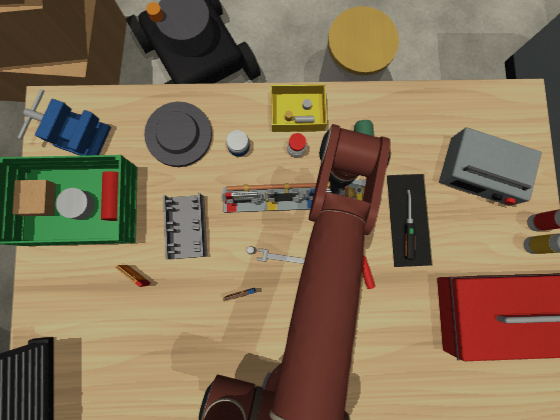

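Call:
{"api": "carry_out", "payload": {
  "rows": [
    [[0,0,0,-0.87,-0.86,0,0],[0,0,0,-0.87,-0.86,0,0],[0,0,0,0,0,0,0],[0,0,0,0,0,-0.8,0],[0,0,0,0,0,-0.8,0]]
  ]
}}

```text
time: 23.5
tool_pos: [0.5222, -0.1597, 0.1883]
tool_rot: [-0.707, 0.707, 0.005, -0.004]
contact_force: [0.1, 0.0, -0.3]
gripper_width: -0.002
```

```bash
python3 -c "
from h import *
s=snap('w15');print(s['tool_pos'],s['gripper_width']*85.4,s['contact_force'],q2R(s['tool_rot'])[1,0])
"
```

```text
[ 0.52218655 -0.15965394  0.18828057] -0.15291554821225212 [ 0.06581048  0.02472141 -0.34129401] 0.013319467648143481
```

View pics/w15.png

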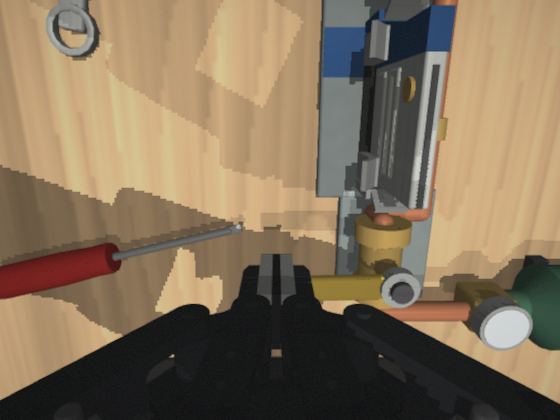

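```bash
python3 -c "
from h import *
s=lst('w15')
P=lambda l,q,z: print(l,p2w('wrist',q,z,s).round(4))
P('bar+',(330,276),.08);P('bar-',(330,300),.08);P('axis',(402,291),.085)
print(w2p('wrist',(.522,-.171,.116),s),w2p('wrist',(.522,-.149,.116),s))
"
```

```text
bar+ [ 0.5535 -0.1795  0.08  ]
bar- [ 0.5544 -0.1947  0.08  ]
axis [ 0.593  -0.1855  0.085 ]
[273.72082254 295.5233682 ] [274.3168957  250.99492761]
```

Call:
{"api": "carry_out", "payload": {
  "rows": [
    [[0,0,0,0,0,-0.65,0],[0,0,0,0,0,-0.6,0],[0,0,0,0,0,0,0],[0,0,0,0,-0.22,0,0],[0,0,0,-0.02,-0.2,0,0]]
  ]
}}

```text
time: 24.05
tool_pos: [0.522, -0.1767, 0.1404]
tool_rot: [-0.707, 0.707, 0.006, -0.005]
contact_force: [0.7, 1.4, -0.5]
gripper_width: 0.004
```

Call:
{"api": "carry_out", "payload": {
  "rows": [
    [[0,0,0,-0.03,-0.2,0,0],[0,0,0,-0.02,-0.2,0,0],[0,0,0,0.05,-0.22,0,0],[0,0,0,0.05,-0.22,0,0],[0,0,0,0.05,-0.22,0,0]]
  ]
}}

```text
time: 24.55
tool_pos: [0.5254, -0.2194, 0.1392]
tool_rot: [0.707, -0.707, -0.005, 0.005]
contact_force: [0.3, 1.7, 0.1]
gripper_width: 0.001
```

Call:
{"api": "carry_out", "payload": {
  "rows": [
    [[0,0,0,0.15,-0.2,0,0],[0,0,0,0.15,-0.2,0,0],[0,0,0,0.15,-0.2,0,0],[0,0,0,0.2,-0.15,0,0],[0,0,0,0.2,-0.1,0,0]]
  ]
}}

```text
time: 25.05
tool_pos: [0.5599, -0.2532, 0.1389]
tool_rot: [-0.707, 0.707, 0.005, -0.005]
contact_force: [-1.7, 1.5, 1.0]
gripper_width: -0.001
```

Call:
{"api": "carry_out", "payload": {
  "rows": [
    [[0,0,0,0.2,-0.08,0,0],[0,0,0,0.2,-0.05,0,0],[0,0,0,0,0,0,0]]
  ]
}}

```text
time: 25.35
tool_pos: [0.574, -0.2576, 0.1387]
tool_rot: [0.708, -0.706, -0.003, 0.008]
contact_force: [-10.5, 2.8, 5.5]
gripper_width: 0.003
```

Call:
{"api": "carry_out", "payload": {
  "rows": [
    [[0,0,0,-0.3,0,0,0],[0,0,0,0,0,0.8,0],[0,0,0,0,0,1,0],[0,0,-1,-0.1,0,1,20],[0,0,-1,-0.1,-0.2,0.8,40]]
  ]
}}

```text
time: 25.85
tool_pos: [0.5558, -0.2657, 0.2863]
tool_rot: [-0.705, 0.706, -0.044, 0.046]
contact_force: [-0.2, 0.3, -0.1]
gripper_width: 0.334
```

Call:
{"api": "carry_out", "payload": {
  "rows": [
    [[0,0,-1,-0.15,-0.2,0,40],[0,0,-1,-0.15,-0.2,0,40],[0,0,-1,-0.15,-0.2,0,40],[0,0,-1,-0.15,-0.2,0,40],[0,0,-1,-0.15,-0.2,0,40]]
  ]
}}

```text
time: 26.35
tool_pos: [0.5252, -0.3063, 0.2835]
tool_rot: [-0.687, 0.687, -0.166, 0.168]
contact_force: [-0.5, 0.7, 0.4]
gripper_width: 0.467
```

Call:
{"api": "carry_out", "payload": {
  "rows": [
    [[0,0,-1,-0.15,-0.2,0,60],[0,0,-1,-0.15,-0.2,0,60],[0,0,-1,-0.15,-0.2,0,60],[0,0,-1,-0.15,-0.2,0,60],[0,0,-1,-0.15,-0.2,0,60]]
  ]
}}

```text
time: 26.85
tool_pos: [0.4952, -0.3463, 0.2835]
tool_rot: [-0.647, 0.648, -0.283, 0.285]
contact_force: [-0.1, 0.5, 0.3]
gripper_width: 0.703
```

Call:
{"api": "carry_out", "payload": {
  "rows": [
    [[0,0,-1,-0.15,0,0,60],[0,0,-1,-0.15,0,0,60],[0,0,-1,-0.15,0,0,60],[0,0,-1,-0.15,0,0,60],[0,0,-1,-0.15,0,0,60]]
  ]
}}

```text
time: 27.35
tool_pos: [0.4652, -0.346, 0.2835]
tool_rot: [-0.588, 0.589, -0.391, 0.393]
contact_force: [-0.1, 0.3, -0.4]
gripper_width: 0.706
```

Call:
{"api": "carry_out", "payload": {
  "rows": [
    [[0,0,-1,0,0,0,60],[0,0,-1,0,0,0,60],[0,0,-1,0,0,0,60],[0,0,-1,0,0,0,60],[0,0,-1,0,0,0,60]]
  ]
}}

```text
time: 27.85
tool_pos: [0.4655, -0.346, 0.2835]
tool_rot: [-0.511, 0.511, -0.488, 0.489]
contact_force: [0.2, 0.2, -0.9]
gripper_width: 0.7
```

```bash
python3 -c "
from h import *
s=snap('w16');print(s['tool_pos'],s['gripper_width']*85.4,s['contact_force'],q2R(s['tool_rot'])[:,0])
cv2.imwrite('pics/top2.png',cv2.resize(grab_frame('top')[150:290,200:450],None,fx=3,fy=3))
"
```

```text
[ 0.46545575 -0.34600099  0.28347712] 59.81069808522035 [ 0.15025777  0.20782357 -0.89211811] [ 0.04630202 -0.99892634  0.0015141 ]
```

View pics/w16.png

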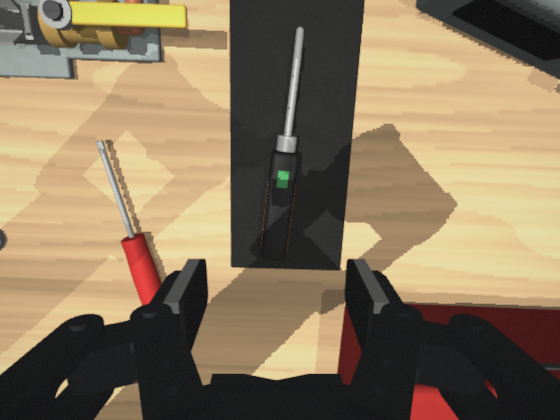

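View pics/top2.png

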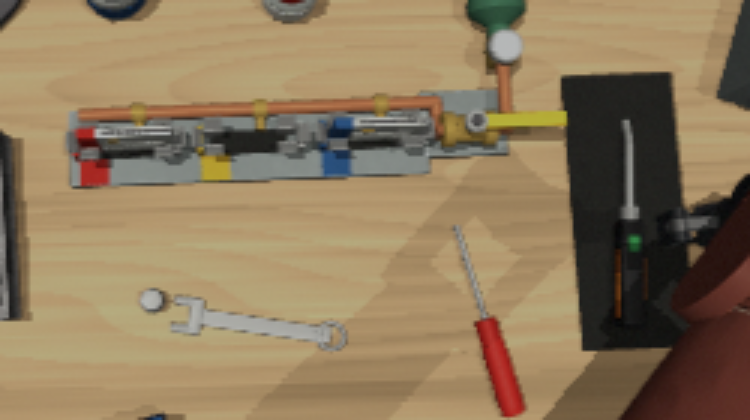

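```bash
python3 -c "
from h import *
crop('w16','w16c',15,275,225,370,3)
crop('w16','w16d',125,275,245,320,5)
"
```

```text
(no output)
```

View pics/w16c.png

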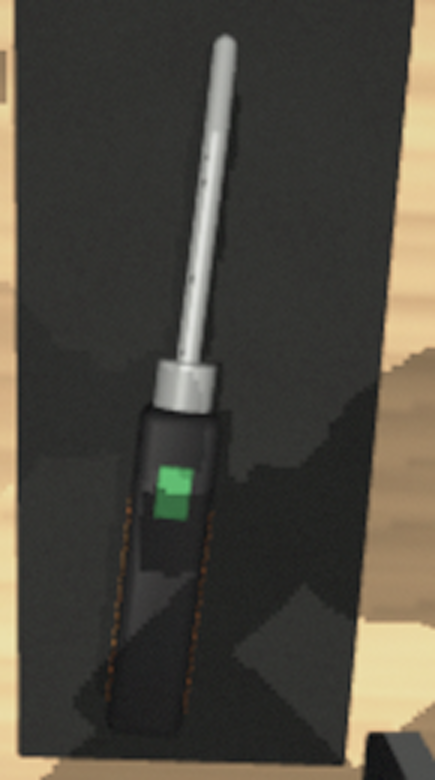

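View pics/w16d.png

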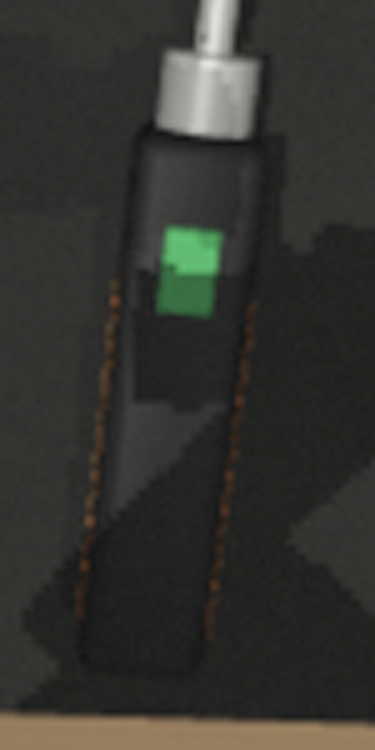

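```bash
python3 -c "
from h import *
s=lst('w16')
c=lambda u,v:(245+u/5,125+v/5); d=lambda u,v:(225+u/3,15+v/3)
P=lambda l,q,z: (print(l,p2w('wrist',q,z,s).round(4)),p2w('wrist',q,z,s))[1]
a=P('front',c(201,135),.032);b=P('rear',c(140,668),.032);t=P('tip',d(225,40),.009)
P('front edges',c(140,135),.03);P('front edges',c(262,135),.03)
m=(a+b)/2;print('mid',m,np.linalg.norm(a-b),'yaw',np.degrees(np.arctan2((a-b)[1],(a-b)[0])),np.degrees(np.arctan2((t-m)[1],(t-m)[0])),np.linalg.norm((t-m)[:2]))
for q in [(20,750),(345,763)]: P('mat',d(*q),.004)
P('collar',c(210,92),.02)
"
```

```text
front [ 0.4969 -0.3535  0.032 ]
rear [ 0.3906 -0.347   0.032 ]
tip [ 0.6037 -0.3615  0.009 ]
front edges [ 0.4961 -0.3423  0.03  ]
front edges [ 0.4971 -0.3647  0.03  ]
mid [ 0.44371947 -0.35024852  0.032     ] 0.10646138464443931 yaw -3.456943807314324 -4.0104418782693845 0.16041868559387673
mat [ 0.3681 -0.3028  0.004 ]
mat [ 0.3683 -0.4213  0.004 ]
collar [ 0.5034 -0.3551  0.02  ]
```

```bash
python3 -c "
from h import *
for z in (0,.1,.15): print(p2w('top',(439,277),z).round(3),p2w('top',(533,275),z).round(3))
s=lst('w16')
for z in (0,.1,.15): print(p2w('wrist',(345,303),z,s).round(3))
"
```

```text
[ 0.329 -0.439  0.   ] [ 0.326 -0.735  0.   ]
[ 0.334 -0.396  0.1  ] [ 0.331 -0.667  0.1  ]
[ 0.336 -0.374  0.15 ] [ 0.334 -0.632  0.15 ]
[ 0.324 -0.432  0.   ]
[ 0.385 -0.407  0.1  ]
[ 0.415 -0.394  0.15 ]
```

Call:
{"api": "carry_out", "payload": {
  "rows": [
    [[0,0,-0.8,-0.3,-0.11,0,50],[0,0,-0.8,-0.29,0,0,50],[0,0,0,0,0,-1,50],[0,0,0,0,0,-1,50],[0,0,0,0,0,-1,50]]
  ]
}}

```text
time: 28.45
tool_pos: [0.4419, -0.3506, 0.1627]
tool_rot: [-0.485, 0.485, -0.514, 0.516]
contact_force: [1.0, -0.6, 0.3]
gripper_width: 0.584
```

Call:
{"api": "carry_out", "payload": {
  "rows": [
    [[0,0,0,0,0,-0.4,50],[0,0,0,0,0,0,50],[0,0,0,0,0,0,50]]
  ]
}}

```text
time: 28.75
tool_pos: [0.4424, -0.3509, 0.1487]
tool_rot: [-0.484, 0.484, -0.514, 0.516]
contact_force: [-0.1, 0.6, -0.4]
gripper_width: 0.584
```

```bash
python3 -c "
from h import *
s=snap('w17');print(s['tool_pos'],s['gripper_width']*85.4,s['contact_force'],q2R(s['tool_rot'])[:,0])
"
```

```text
[ 0.44242337 -0.35093402  0.14871716] 49.862690083372314 [-0.05147975  0.57998646 -0.43847958] [-0.06198359 -0.99807582  0.00163921]
```

View pics/w17.png

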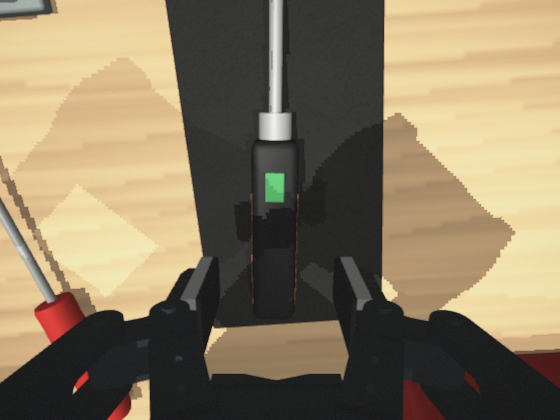

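Call:
{"api": "carry_out", "payload": {
  "rows": [
    [[0,0,0,0,0,-0.7,50],[0,0,0,0,0,-0.6,45],[0,0,0,0,0,-0.3,40],[0,0,0,0,0,0,36],[0,0,0,0,0,0,34]]
  ]
}}

```text
time: 29.3
tool_pos: [0.4425, -0.351, 0.0848]
tool_rot: [-0.484, 0.484, -0.514, 0.516]
contact_force: [-0.3, -0.1, 0.1]
gripper_width: 0.397
```

Call:
{"api": "carry_out", "payload": {
  "rows": [
    [[0,0,0,0,0,0,30],[0,0,0,0,0,0,27],[0,0,0,0,0,0,26],[0,0,0,0,0,0,25]]
  ]
}}

```text
time: 29.7
tool_pos: [0.4423, -0.3508, 0.0844]
tool_rot: [-0.484, 0.484, -0.515, 0.516]
contact_force: [-0.3, 0.3, 4.7]
gripper_width: 0.295
```

Call:
{"api": "carry_out", "payload": {
  "rows": [
    [[0,0,0,0,0,0,22],[0,0,0,0,0,0,18],[0,0,0,0,0,0,18]]
  ]
}}

```text
time: 30.0
tool_pos: [0.4424, -0.3508, 0.0845]
tool_rot: [-0.484, 0.484, -0.515, 0.516]
contact_force: [-0.4, 1.3, 6.3]
gripper_width: 0.287
```

Call:
{"api": "carry_out", "payload": {
  "rows": [
    [[0,0,0,0,0,0.1,18],[0,0,0,0,0,0.3,18],[0,0,0,0,0,0.6,18],[0,0,0,0,0,0.6,18],[0,0,0,0,0,0,18]]
  ]
}}

```text
time: 30.5
tool_pos: [0.4433, -0.3518, 0.1514]
tool_rot: [-0.484, 0.484, -0.513, 0.518]
contact_force: [0.3, 0.1, -0.5]
gripper_width: 0.292
```

```bash
python3 -c "
from h import *
s=snap('w18');print(s['tool_pos'],s['gripper_width']*85.4,s['contact_force'],s['ft_torque'],q2R(s['tool_rot'])[:,0])
"
```

```text
[ 0.4432594  -0.35184715  0.15141086] 24.896225769211608 [ 0.29723366  0.13559913 -0.53115602] [-0.01860862 -0.02942287 -0.01860897] [-0.06252922 -0.99802938  0.0052389 ]
```

View pics/w18.png

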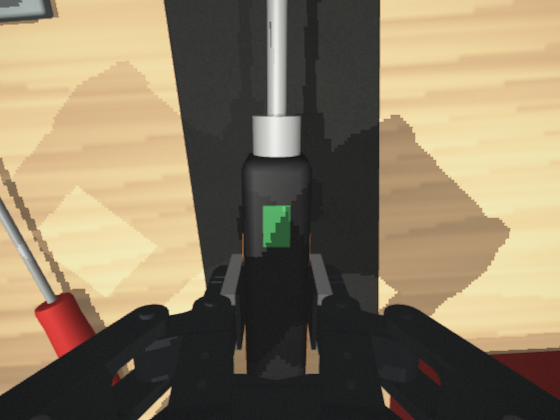

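Call:
{"api": "carry_out", "payload": {
  "rows": [
    [[0,0,0,0,0,0.9,18],[0,0,0,0,0,0.9,18],[0,0,0,0,0.4,0.7,18],[0,0,0,0,0.8,0,18],[0,0,0,0,0.8,0,18]]
  ]
}}

```text
time: 31.05
tool_pos: [0.4414, -0.2696, 0.2468]
tool_rot: [0.484, -0.484, 0.516, -0.516]
contact_force: [0.6, 0.5, -1.6]
gripper_width: 0.289
```

Call:
{"api": "carry_out", "payload": {
  "rows": [
    [[0,0,0,0,0.8,0,18],[0,0,0,0,0.8,0,18],[0,0,0,0,0.8,0,18],[0,0,0,0,0.8,0,18],[0,0,0,0,0.8,0,18]]
  ]
}}

```text
time: 31.55
tool_pos: [0.4407, -0.1087, 0.2451]
tool_rot: [0.484, -0.484, 0.516, -0.514]
contact_force: [0.5, 0.1, -1.6]
gripper_width: 0.294
```

Call:
{"api": "carry_out", "payload": {
  "rows": [
    [[0,0,0,0,0.8,0,18],[0,0,0,0,0.8,0,18],[0,0,0,0,0.8,0,18],[0,0,0,0,0.8,0,18],[0,0,0,0,0.8,0,18]]
  ]
}}

```text
time: 32.05
tool_pos: [0.4407, 0.0511, 0.2452]
tool_rot: [0.483, -0.485, 0.516, -0.515]
contact_force: [1.2, 0.1, -1.2]
gripper_width: 0.294
```

Call:
{"api": "carry_out", "payload": {
  "rows": [
    [[0,0,0,-0.1,0.8,0,18],[0,0,0,-0.1,0.8,0,18],[0,0,0,-0.1,0.8,0,18],[0,0,0,0,0.8,0,18],[0,0,0,0,0.8,0,18]]
  ]
}}

```text
time: 32.55
tool_pos: [0.4286, 0.2109, 0.2451]
tool_rot: [0.483, -0.485, 0.516, -0.515]
contact_force: [0.7, -0.5, -0.6]
gripper_width: 0.289
```

Call:
{"api": "carry_out", "payload": {
  "rows": [
    [[0,0,0,0,0,0,18],[0,0,0,0,0,-0.5,18],[0,0,0,0,0,-0.4,18],[0,0,0,0,0,0,18],[0,0,0,0,0,0,18]]
  ]
}}

```text
time: 33.05
tool_pos: [0.4292, 0.2092, 0.2101]
tool_rot: [0.483, -0.485, 0.516, -0.515]
contact_force: [0.0, 0.5, -0.8]
gripper_width: 0.292
```

```bash
python3 -c "
from h import *
s=snap('w19');print(s['tool_pos'],s['gripper_width']*85.4,s['contact_force'],s['ft_torque'],q2R(s['tool_rot'])[:,0])
for n in ('top','side'): cv2.imwrite(f'pics/{n}3.png',grab_frame(n))
tp=s['tool_pos']+[.1578,-.0105,-.0775];print(tp,w2p('top',tp),w2p('side',tp))
crop('top3','top3c',140,240,150,300,5);crop('side3','side3c',170,270,200,330,5.5)
"
```

```text
[0.42920507 0.20918818 0.21007847] 24.92374469860292 [ 0.02300457  0.54033719 -0.77418668] [ 0.02432188 -0.01169651 -0.01210715] [-0.06312378 -0.99800519  0.00101716]
[0.58700507 0.19868818 0.13257847] [225.54103458 191.79494175] [235.25345956 203.59267162]
```

View pics/top3c.png

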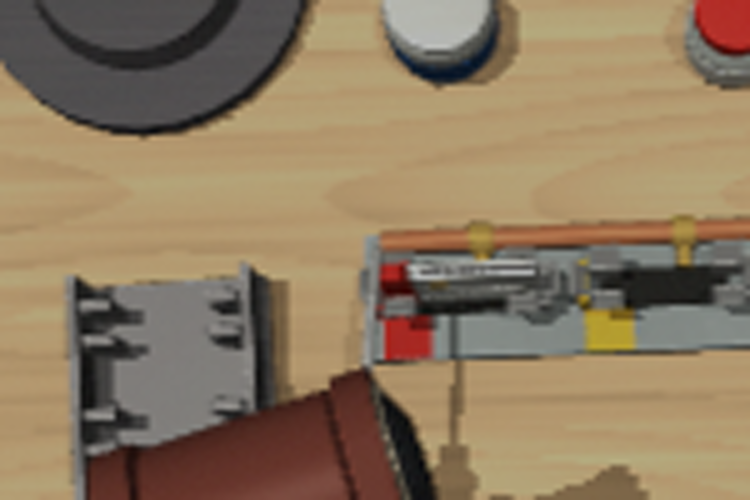

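View pics/side3c.png

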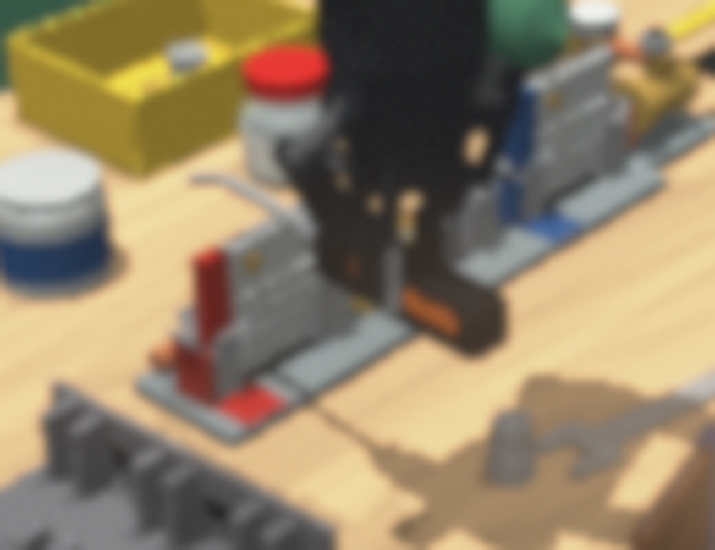

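Call:
{"api": "carry_out", "payload": {
  "rows": [
    [[0,0,0,0,0.34,0,18],[0,0,0,0,0,-0.4,18],[0,0,0,0,0,-0.3,18],[0,0,0,0,0,-0.1,18],[0,0,0,0,0,0,18]]
  ]
}}

```text
time: 33.7
tool_pos: [0.4291, 0.2234, 0.1781]
tool_rot: [0.483, -0.485, 0.516, -0.515]
contact_force: [0.0, -1.2, -0.6]
gripper_width: 0.288
```

```bash
python3 -c "
from h import *
s=snap('w20');print(s['tool_pos'],s['contact_force'],q2R(s['tool_rot'])[:,0])
for n in ('top','side'): cv2.imwrite(f'pics/{n}4.png',grab_frame(n))
tp=s['tool_pos']+[.1578,-.0105,-.0775];print(tp,w2p('top',tp),w2p('side',tp),'redtop L',w2p('side',(.5877,.2037,.092)))
crop('top4','top4c',170,220,200,300,7);crop('side4','side4c',180,260,215,315,7)
"
```

```text
[0.42910216 0.22342546 0.17812811] [ 0.02130261 -1.24403695 -0.55859741] [-6.24309999e-02 -9.98049015e-01  7.30522606e-04]
[0.58690216 0.21292546 0.10062811] [221.91462516 194.06177966] [232.17849756 215.44191581] redtop L [234.68616525 216.73236156]
```

View pics/top4c.png

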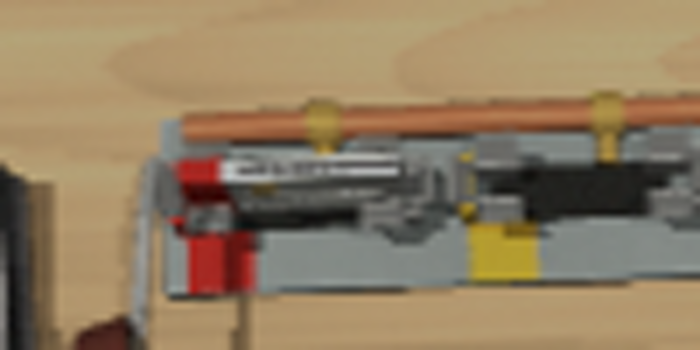

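View pics/side4c.png

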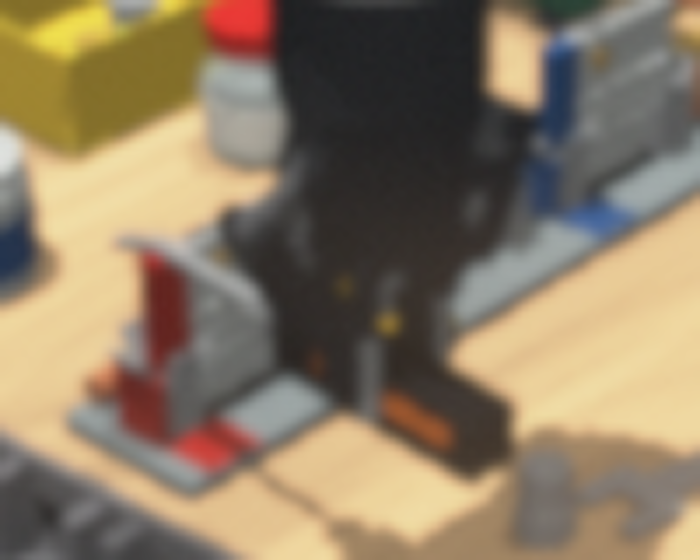

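Call:
{"api": "carry_out", "payload": {
  "rows": [
    [[0,0,0,0.02,0,-0.09,18],[0,0,0,0,-0.05,0,18],[0,0,0,0,-0.05,0,18],[0,0,0,0,-0.05,0,18],[0,0,0,0,-0.05,0,18]]
  ]
}}

```text
time: 34.35
tool_pos: [0.4305, 0.2152, 0.1756]
tool_rot: [-0.484, 0.484, -0.515, 0.515]
contact_force: [0.2, -0.8, -1.0]
gripper_width: 0.29
```

Call:
{"api": "carry_out", "payload": {
  "rows": [
    [[0,0,0,0,-0.05,0,18],[0,0,0,0,-0.05,0,18],[0,0,0,0,-0.05,0,18],[0,0,0,0,-0.05,0,18],[0,0,0,0,-0.05,0,18]]
  ]
}}

```text
time: 34.85
tool_pos: [0.4305, 0.2052, 0.1755]
tool_rot: [-0.484, 0.484, -0.515, 0.515]
contact_force: [0.8, -0.0, -1.1]
gripper_width: 0.289
```

```bash
cat >> h.py <<'E'
def tip():
    s=state(); t=s['tool_pos']+[.1578,-.0105,-.0775]
    sx=.5883+(.1587-t[1])*.0148
    print('tip',t.round(4),'dx',round(t[0]-sx,4),'F',s['contact_force'].round(1))
    return t
E
python3 -c "
from h import *
t=tip()
cv2.imwrite('pics/side5.png',grab_frame('side'));crop('side5','side5c',190,250,215,300,8)
print(w2p('side',t))
"
```

```text
tip [0.5883 0.1947 0.098 ] dx 0.0005 F [ 0.8 -0.  -1.1]
[236.80824679 213.62880846]
```

View pics/side5c.png

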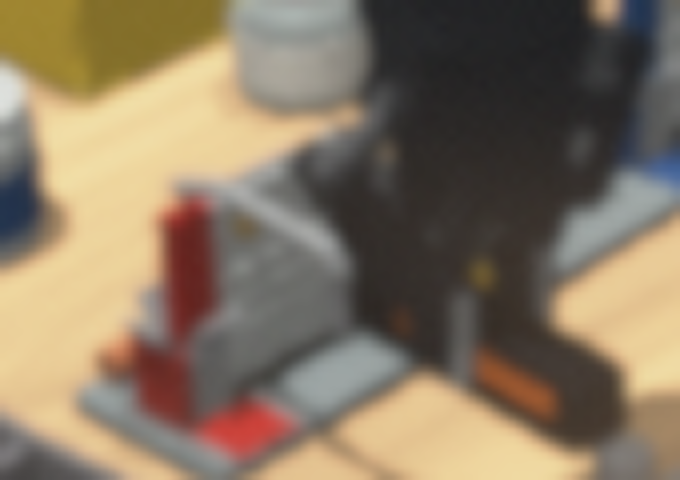

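Call:
{"api": "carry_out", "payload": {
  "rows": [
    [[0,0,0,0,-0.05,-0.05,18],[0,0,0,0,-0.05,0,18],[0,0,0,0,-0.05,0,18],[0,0,0,0,-0.05,0,18],[0,0,0,0,-0.05,0,18]]
  ]
}}

```text
time: 35.4
tool_pos: [0.4305, 0.1952, 0.1735]
tool_rot: [-0.484, 0.484, -0.515, 0.515]
contact_force: [0.2, 0.4, -1.5]
gripper_width: 0.293
```

Call:
{"api": "carry_out", "payload": {
  "rows": [
    [[0,0,0,0,-0.05,0,18],[0,0,0,0,-0.05,0,18],[0,0,0,0,-0.05,0,18],[0,0,0,0,-0.05,0,18],[0,0,0,0,-0.05,0,18]]
  ]
}}

```text
time: 35.9
tool_pos: [0.4305, 0.1852, 0.1735]
tool_rot: [-0.484, 0.484, -0.515, 0.515]
contact_force: [-0.2, 0.9, -1.5]
gripper_width: 0.287
```

Call:
{"api": "carry_out", "payload": {
  "rows": [
    [[0,0,0,0,-0.05,0,18],[0,0,0,0,-0.05,0,18],[0,0,0,0,-0.05,0,18],[0,0,0,0,-0.05,0,18],[0,0,0,0,-0.05,0,18]]
  ]
}}

```text
time: 36.4
tool_pos: [0.4305, 0.1752, 0.1735]
tool_rot: [0.484, -0.484, 0.515, -0.515]
contact_force: [-0.3, -0.6, -0.4]
gripper_width: 0.286
```

Call:
{"api": "carry_out", "payload": {
  "rows": [
    [[0,0,0,0,-0.05,0,18],[0,0,0,0,-0.05,0,18],[0,0,0,0,-0.05,0,18],[0,0,0,0,-0.05,0,18],[0,0,0,0,-0.05,0,18]]
  ]
}}

```text
time: 36.9
tool_pos: [0.4305, 0.1652, 0.1735]
tool_rot: [0.484, -0.484, 0.515, -0.515]
contact_force: [0.1, 0.3, -1.6]
gripper_width: 0.293
```

```bash
python3 -c "
from h import *
t=tip()
cv2.imwrite('pics/top5.png',grab_frame('top'));crop('top5','top5c',170,220,200,300,7)
print((w2p('top',t)-[200,170])*7)
"
```

```text
tip [0.5883 0.1547 0.096 ] dx -0.0001 F [ 0.1  0.3 -1.6]
[296.71681771 163.77610461]
```

View pics/top5c.png

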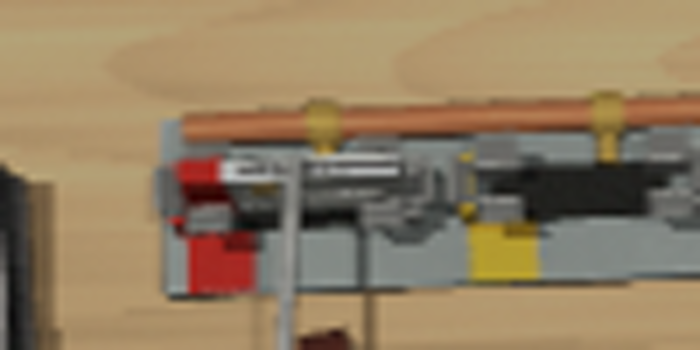

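Tip lies on the seam at about (297, 160) in the crop, predicted (297, 164). Continuing the pass.

Call:
{"api": "carry_out", "payload": {
  "rows": [
    [[0,0,0,0,-0.05,0,18],[0,0,0,0,-0.05,0,18],[0,0,0,0,-0.05,0,18],[0,0,0,0,-0.05,0,18],[0,0,0,0,-0.05,0,18]]
  ]
}}

```text
time: 37.45
tool_pos: [0.4305, 0.1552, 0.1735]
tool_rot: [0.484, -0.484, 0.515, -0.515]
contact_force: [-0.6, -0.8, -1.8]
gripper_width: 0.288
```

Call:
{"api": "carry_out", "payload": {
  "rows": [
    [[0,0,0,0,-0.05,0,18],[0,0,0,0,-0.05,0,18],[0,0,0,0,-0.05,0,18],[0,0,0,0,-0.05,0,18],[0,0,0,0,-0.05,0,18]]
  ]
}}

```text
time: 37.95
tool_pos: [0.4305, 0.1452, 0.1735]
tool_rot: [0.484, -0.484, 0.515, -0.515]
contact_force: [0.3, 0.2, -0.7]
gripper_width: 0.29
```

Call:
{"api": "carry_out", "payload": {
  "rows": [
    [[0,0,0,0,-0.05,0,18],[0,0,0,0,-0.05,0,18],[0,0,0,0,-0.05,0,18],[0,0,0,0,-0.05,0,18],[0,0,0,0,-0.05,0,18]]
  ]
}}

```text
time: 38.45
tool_pos: [0.4305, 0.1353, 0.1735]
tool_rot: [-0.484, 0.484, -0.515, 0.515]
contact_force: [0.6, 0.5, -0.9]
gripper_width: 0.285
```

Call:
{"api": "carry_out", "payload": {
  "rows": [
    [[0,0,0,0.02,-0.05,0,18],[0,0,0,0,-0.05,0,18],[0,0,0,0,-0.05,0,18],[0,0,0,0,-0.05,0,18],[0,0,0,0,-0.05,0,18]]
  ]
}}

```text
time: 38.95
tool_pos: [0.4313, 0.1252, 0.1735]
tool_rot: [-0.484, 0.484, -0.515, 0.515]
contact_force: [0.2, 0.3, -0.5]
gripper_width: 0.289
```

Call:
{"api": "carry_out", "payload": {
  "rows": [
    [[0,0,0,0,-0.05,0,18],[0,0,0,0,-0.05,0,18],[0,0,0,0,-0.05,0,18],[0,0,0,0,-0.05,0,18],[0,0,0,0,-0.05,0,18]]
  ]
}}

```text
time: 39.45
tool_pos: [0.4313, 0.1152, 0.1735]
tool_rot: [-0.484, 0.484, -0.515, 0.515]
contact_force: [1.3, 0.2, -0.9]
gripper_width: 0.287
```

```bash
python3 -c "
from h import *
t=tip()"
```

```text
tip [0.5891 0.1047 0.096 ] dx -0.0 F [ 1.3  0.2 -0.9]
```

Call:
{"api": "carry_out", "payload": {
  "rows": [
    [[0,0,0,0.01,-0.15,0,18],[0,0,0,0.01,-0.24,0,18],[0,0,0,0,-0.24,0,18],[0,0,0,0,-0.24,0,18],[0,0,0,0,-0.24,0,18]]
  ]
}}

```text
time: 39.95
tool_pos: [0.432, 0.07, 0.1735]
tool_rot: [-0.484, 0.484, -0.515, 0.516]
contact_force: [0.7, -0.1, -1.3]
gripper_width: 0.292
```

Call:
{"api": "carry_out", "payload": {
  "rows": [
    [[0,0,0,0.01,-0.24,0,18],[0,0,0,0.01,-0.24,0,18],[0,0,0,0,-0.24,0,18],[0,0,0,0,-0.24,0,18],[0,0,0,0,-0.24,0,18]]
  ]
}}

```text
time: 40.45
tool_pos: [0.4329, 0.0222, 0.1735]
tool_rot: [0.484, -0.484, 0.515, -0.515]
contact_force: [0.5, -0.0, -0.5]
gripper_width: 0.289
```

Call:
{"api": "carry_out", "payload": {
  "rows": [
    [[0,0,0,0.01,-0.24,0,18],[0,0,0,0.01,-0.24,0,18],[0,0,0,0,-0.24,0,18],[0,0,0,0,-0.1,0,18],[0,0,0,0,0,0,18]]
  ]
}}

```text
time: 40.95
tool_pos: [0.4337, -0.0103, 0.1735]
tool_rot: [0.484, -0.484, 0.516, -0.516]
contact_force: [-0.5, -0.1, -0.5]
gripper_width: 0.294
```

```bash
python3 -c "
from h import *
t=tip()
cv2.imwrite('pics/top6.png',grab_frame('top'));crop('top6','top6c',165,225,270,370,7)
print((w2p('top',t)-[270,165])*7)
cv2.imwrite('pics/side6.png',grab_frame('side'));crop('side6','side6c',150,250,260,360,7)
print((w2p('side',t)-[260,150])*7)
"
```

```text
tip [ 0.5915 -0.0208  0.096 ] dx 0.0005 F [-0.5 -0.1 -0.5]
[231.88482275 180.79371055]
[188.74876852 268.85406414]
```

View pics/top6c.png

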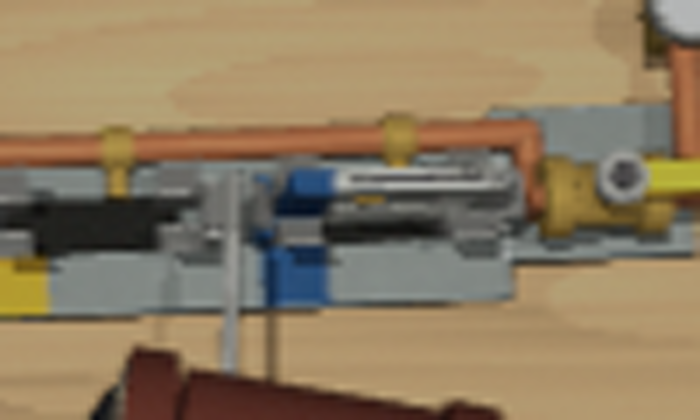

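View pics/side6c.png

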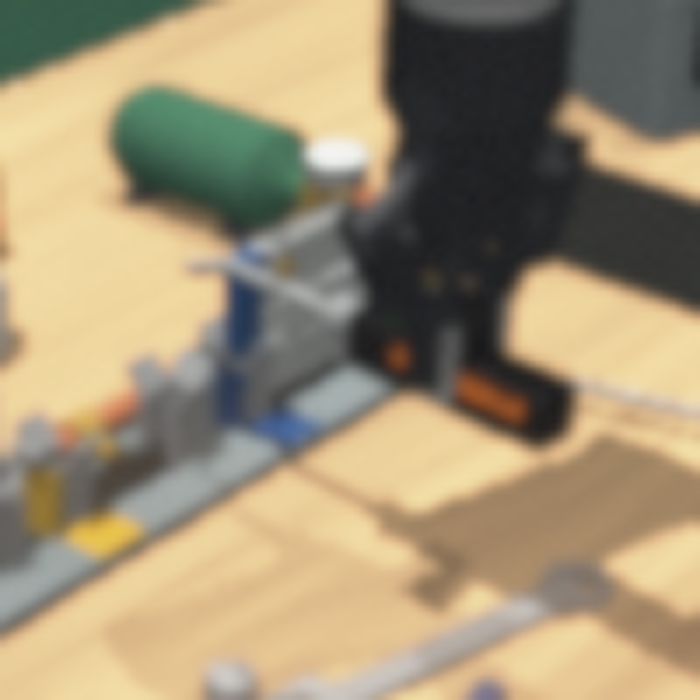

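Call:
{"api": "carry_out", "payload": {
  "rows": [
    [[0,0,0,0,-0.1,0,18],[0,0,0,0,-0.1,0,18],[0,0,0,0,-0.1,0,18],[0,0,0,0,-0.05,0,18],[0,0,0,0,-0.05,0,18]]
  ]
}}

```text
time: 41.55
tool_pos: [0.4337, -0.026, 0.1735]
tool_rot: [0.484, -0.484, 0.515, -0.515]
contact_force: [-0.5, 0.2, -0.9]
gripper_width: 0.29
```

Call:
{"api": "carry_out", "payload": {
  "rows": [
    [[0,0,0,0,-0.05,0,18],[0,0,0,0,-0.05,0,18],[0,0,0,0,-0.05,0,18],[0,0,0,0,-0.05,0,18],[0,0,0,0,-0.05,0,18]]
  ]
}}

```text
time: 42.05
tool_pos: [0.4337, -0.036, 0.1735]
tool_rot: [-0.484, 0.484, -0.515, 0.515]
contact_force: [0.5, 0.3, -1.8]
gripper_width: 0.287
```

Call:
{"api": "carry_out", "payload": {
  "rows": [
    [[0,0,0,0,-0.05,0,18],[0,0,0,0,-0.05,0,18],[0,0,0,0,-0.05,0,18],[0,0,0,0,-0.05,0,18],[0,0,0,0,-0.05,0,18]]
  ]
}}

```text
time: 42.55
tool_pos: [0.4337, -0.046, 0.1735]
tool_rot: [-0.484, 0.484, -0.515, 0.515]
contact_force: [-0.3, -0.1, -0.6]
gripper_width: 0.293
```

Call:
{"api": "carry_out", "payload": {
  "rows": [
    [[0,0,0,0,-0.05,0,18],[0,0,0,0,-0.05,0,18],[0,0,0,0,-0.05,0,18],[0,0,0,0,-0.05,0,18],[0,0,0,0,-0.05,0,18]]
  ]
}}

```text
time: 43.05
tool_pos: [0.4337, -0.056, 0.1735]
tool_rot: [0.484, -0.484, 0.515, -0.515]
contact_force: [0.0, 0.2, -0.6]
gripper_width: 0.284
```

Call:
{"api": "carry_out", "payload": {
  "rows": [
    [[0,0,0,0,-0.05,0,18],[0,0,0,0,-0.05,0,18],[0,0,0,0,-0.05,0,18],[0,0,0,0,-0.05,0,18],[0,0,0,0,-0.05,0,18]]
  ]
}}

```text
time: 43.55
tool_pos: [0.4337, -0.066, 0.1735]
tool_rot: [0.484, -0.484, 0.515, -0.515]
contact_force: [-1.1, -0.7, -0.8]
gripper_width: 0.288
```

```bash
python3 -c "
from h import *
t=tip()
cv2.imwrite('pics/top7.png',grab_frame('top'));crop('top7','top7c',165,225,270,370,7)
print((w2p('top',t)-[270,165])*7)
"
```

```text
tip [ 0.5915 -0.0765  0.096 ] dx -0.0003 F [-1.1 -0.7 -0.8]
[365.82839826 177.64961062]
```

View pics/top7c.png

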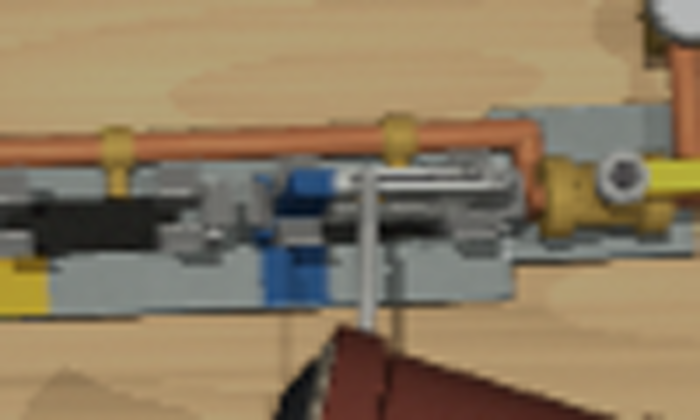

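The tip is on the blue seam around (366, 178), as predicted. Continue.

Call:
{"api": "carry_out", "payload": {
  "rows": [
    [[0,0,0,0.01,-0.05,0,18],[0,0,0,0,-0.05,0,18],[0,0,0,0,-0.05,0,18],[0,0,0,0,-0.05,0,18],[0,0,0,0,-0.05,0,18]]
  ]
}}

```text
time: 44.1
tool_pos: [0.4341, -0.076, 0.1735]
tool_rot: [-0.484, 0.484, -0.515, 0.515]
contact_force: [0.5, -0.2, -1.2]
gripper_width: 0.292
```

Call:
{"api": "carry_out", "payload": {
  "rows": [
    [[0,0,0,0,-0.05,0,18],[0,0,0,0,-0.05,0,18],[0,0,0,0,-0.05,0,18],[0,0,0,0,-0.05,0,18],[0,0,0,0,-0.05,0,18]]
  ]
}}

```text
time: 44.6
tool_pos: [0.4341, -0.086, 0.1735]
tool_rot: [-0.484, 0.484, -0.515, 0.515]
contact_force: [-0.0, 1.0, -2.1]
gripper_width: 0.292
```

Call:
{"api": "carry_out", "payload": {
  "rows": [
    [[0,0,0,0,-0.05,0,18],[0,0,0,0,-0.05,0,18],[0,0,0,0,-0.05,0,18],[0,0,0,0,-0.05,0,18],[0,0,0,0,-0.05,0,18]]
  ]
}}

```text
time: 45.1
tool_pos: [0.4341, -0.096, 0.1735]
tool_rot: [0.484, -0.484, 0.515, -0.515]
contact_force: [0.2, -0.3, -1.5]
gripper_width: 0.294
```

Call:
{"api": "carry_out", "payload": {
  "rows": [
    [[0,0,0,0,-0.05,0,18],[0,0,0,0,-0.05,0,18],[0,0,0,0,-0.05,0,18],[0,0,0,0,-0.05,0,18],[0,0,0,0,-0.05,0,18]]
  ]
}}

```text
time: 45.6
tool_pos: [0.4341, -0.106, 0.1735]
tool_rot: [0.484, -0.484, 0.515, -0.515]
contact_force: [0.3, 1.1, -1.7]
gripper_width: 0.289
```

Call:
{"api": "carry_out", "payload": {
  "rows": [
    [[0,0,0,0,-0.05,0,18],[0,0,0,0,-0.05,0,18],[0,0,0,0,-0.05,0,18],[0,0,0,0,-0.05,0,18],[0,0,0,0,-0.05,0,18]]
  ]
}}

```text
time: 46.1
tool_pos: [0.4341, -0.116, 0.1735]
tool_rot: [-0.484, 0.484, -0.515, 0.515]
contact_force: [0.1, 0.1, -1.1]
gripper_width: 0.286
```

Call:
{"api": "carry_out", "payload": {
  "rows": [
    [[0,0,0,0,-0.05,0,18],[0,0,0,0,-0.05,0,18],[0,0,0,0,-0.05,0,18],[0,0,0,0,-0.05,0,18],[0,0,0,0,-0.05,0,18]]
  ]
}}

```text
time: 46.6
tool_pos: [0.4341, -0.1259, 0.1735]
tool_rot: [0.484, -0.484, 0.515, -0.515]
contact_force: [-0.1, -0.4, -1.1]
gripper_width: 0.29
```

Call:
{"api": "carry_out", "payload": {
  "rows": [
    [[0,0,0,0,-0.05,0,18],[0,0,0,0,-0.05,0,18],[0,0,0,0,-0.05,0,18],[0,0,0,0,0,0,18]]
  ]
}}

```text
time: 47.0
tool_pos: [0.4341, -0.132, 0.1735]
tool_rot: [-0.484, 0.484, -0.515, 0.515]
contact_force: [-0.2, -0.3, -1.4]
gripper_width: 0.291
```

```bash
python3 -c "
from h import *
t=tip()
cv2.imwrite('pics/top8.png',grab_frame('top'));crop('top8','top8c',165,290,300,440,5)
print((w2p('top',t)-[300,165])*5)
"
```

```text
tip [ 0.5919 -0.1425  0.096 ] dx -0.0009 F [-0.2 -0.3 -1.4]
[224.5183112 123.4203587]
```

View pics/top8c.png

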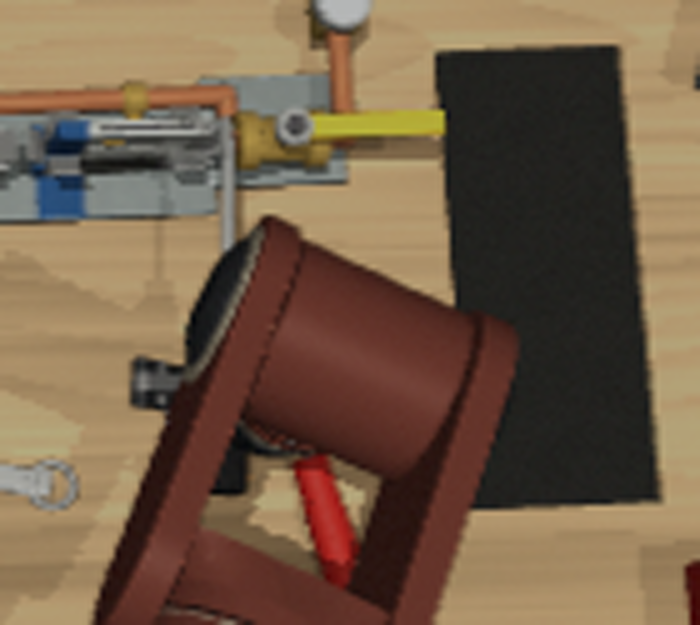

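Call:
{"api": "carry_out", "payload": {
  "rows": [
    [[0,0,0,0,0,0.9,18],[0,0,0,0,0,0.9,18],[0,0,0,0.1,-0.8,0,18],[0,0,0,0.1,-0.9,0,18],[0,0,0,0.1,-0.9,0,18]]
  ]
}}

```text
time: 47.55
tool_pos: [0.4463, -0.2368, 0.2462]
tool_rot: [-0.484, 0.484, -0.515, 0.516]
contact_force: [0.5, 0.7, -0.2]
gripper_width: 0.291
```

Call:
{"api": "carry_out", "payload": {
  "rows": [
    [[0,0,0,0.1,-0.9,0,18],[0,0,0,0,-0.9,0,18],[0,0,0,0,-0.8,0,18],[0,0,0,0,-0.45,0,18],[0,0,0,0,0,0,18]]
  ]
}}

```text
time: 48.05
tool_pos: [0.4499, -0.3594, 0.2454]
tool_rot: [0.484, -0.484, 0.516, -0.516]
contact_force: [-0.7, -0.2, -0.1]
gripper_width: 0.29
```

Call:
{"api": "carry_out", "payload": {
  "rows": [
    [[0,0,0,0,0,-0.8,18],[0,0,0,0,0,-0.9,18],[0,0,0,0,0,-0.9,18],[0,0,0,0,0,-0.7,18],[0,0,0,0,0,0,18]]
  ]
}}

```text
time: 48.55
tool_pos: [0.4478, -0.3539, 0.1084]
tool_rot: [0.484, -0.484, 0.519, -0.511]
contact_force: [-0.1, 0.2, -1.9]
gripper_width: 0.286
```

Call:
{"api": "carry_out", "payload": {
  "rows": [
    [[0,0,0,0,0,0,18]]
  ]
}}

```text
time: 48.65
tool_pos: [0.4503, -0.3568, 0.1137]
tool_rot: [0.484, -0.484, 0.516, -0.515]
contact_force: [0.7, -0.1, -0.5]
gripper_width: 0.291
```

```bash
python3 -c "
from h import *
s=snap('w21');print(s['tool_pos'],s['contact_force'],q2R(s['tool_rot'])[:,:2].round(3))"
```

```text
[ 0.45026457 -0.35681691  0.11368933] [ 0.72510708 -0.08200021 -0.47386444] [[-0.062 -0.   ]
 [-0.998  0.001]
 [-0.001 -1.   ]]
```

View pics/w21.png

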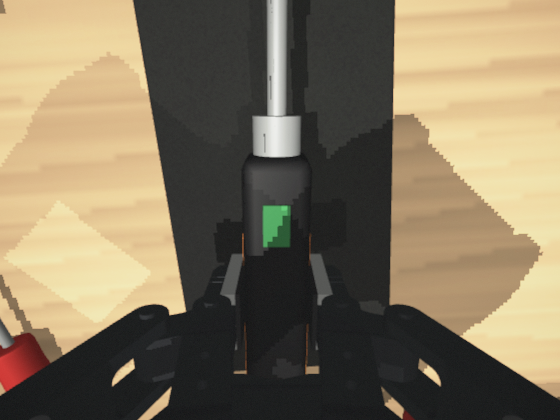

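Call:
{"api": "carry_out", "payload": {
  "rows": [
    [[0,0,0,0,0,-0.3,18],[0,0,0,0,0,-0.2,18],[0,0,0,0,0,-0.1,18],[0,0,0,0,0,0,18],[0,0,0,0,0,0,18]]
  ]
}}

```text
time: 49.2
tool_pos: [0.4501, -0.3578, 0.0895]
tool_rot: [0.484, -0.484, 0.515, -0.515]
contact_force: [0.0, 0.2, -0.7]
gripper_width: 0.291
```

Call:
{"api": "carry_out", "payload": {
  "rows": [
    [[0,0,0,0,0,-0.05,18],[0,0,0,0,0,-0.05,18],[0,0,0,0,0,-0.03,18],[0,0,0,0,0,0,18]]
  ]
}}

```text
time: 49.6
tool_pos: [0.4501, -0.3579, 0.0845]
tool_rot: [-0.484, 0.484, -0.515, 0.515]
contact_force: [-1.0, 0.9, 0.5]
gripper_width: 0.288
```

Touching down (force sign flipped). Release.

Call:
{"api": "carry_out", "payload": {
  "rows": [
    [[0,0,0,0,0,0,24],[0,0,0,0,0,0,28],[0,0,0,0,0,0,34],[0,0,0,0,0,0,40],[0,0,0,0,0,0,46]]
  ]
}}

```text
time: 50.1
tool_pos: [0.4501, -0.3578, 0.0843]
tool_rot: [-0.484, 0.484, -0.515, 0.515]
contact_force: [-0.0, -1.2, 0.6]
gripper_width: 0.54
```

Call:
{"api": "carry_out", "payload": {
  "rows": [
    [[0,0,0,0,0,0,46],[0,0,0,0,0,0.6,46],[0,0,0,0,0,1,46],[0,0,0,0,0,1,46],[0,0,0,0,0,1,46]]
  ]
}}

```text
time: 50.6
tool_pos: [0.4499, -0.3576, 0.2296]
tool_rot: [0.484, -0.484, 0.516, -0.515]
contact_force: [0.6, 0.2, 0.1]
gripper_width: 0.538
```

```bash
python3 -c "
from h import *
s=snap('w22');print(s['tool_pos'],s['contact_force'],q2R(s['tool_rot'])[:,0].round(3))"
```

```text
[ 0.44985893 -0.35757101  0.22961407] [0.58096606 0.20303007 0.13414753] [-0.063 -0.998 -0.   ]
```

View pics/w22.png

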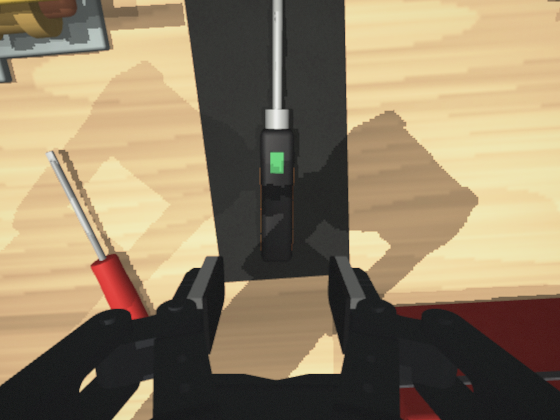

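Call:
{"api": "carry_out", "payload": {
  "rows": [
    [[0,0,0,0.87,0.53,0,0],[0,0,0,0.87,0.53,0,0],[0,0,0,0.87,0.53,0,0],[0,0,0,0.87,0.53,0,0],[0,0,0,0.87,0.53,0,0]]
  ]
}}

```text
time: 51.15
tool_pos: [0.6254, -0.2508, 0.228]
tool_rot: [-0.484, 0.484, -0.515, 0.515]
contact_force: [0.7, -0.5, 0.6]
gripper_width: 0.001
```

Call:
{"api": "carry_out", "payload": {
  "rows": [
    [[0,0,0,0,0,0,0],[0,0,0,0,0,-0.6,0],[0,0,0,0,0,-0.4,0],[0,0,0,0,0,0,0]]
  ]
}}

```text
time: 51.55
tool_pos: [0.6218, -0.2512, 0.184]
tool_rot: [0.483, -0.485, 0.518, -0.513]
contact_force: [-0.9, 1.3, -0.6]
gripper_width: 0.002
```

```bash
python3 -c "
from h import *
s=snap('w23');print(s['tool_pos'],s['contact_force'],q2R(s['tool_rot'])[:,0].round(3))
for q in [(.6122-.011+.012,-.252,.0),]: pass
print(w2p('wrist',(.5937,-.277,.08),s),w2p('wrist',(.5937,-.187,.08),s))
p=s['tool_pos'];print([w2p('wrist',(p[0]+a,p[1],p[2]-.0726),s).round() for a in(-.011,.011)])
"
```

```text
[ 0.62182164 -0.2511854   0.18395379] [-0.90289077  1.26476161 -0.62998779] [-0.063 -0.998 -0.003]
[326.28744324 289.18979518] [165.47409589 298.00052231]
[array([278., 294.]), array([275., 250.])]
```

View pics/w23.png

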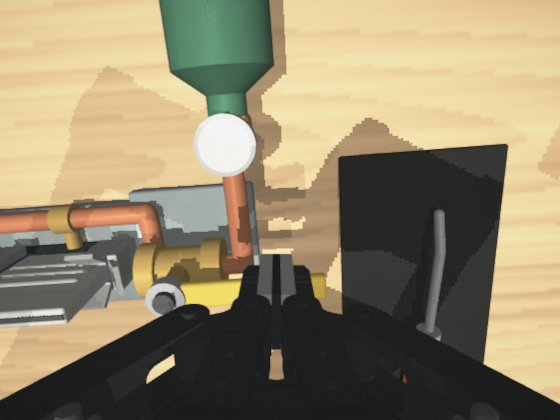

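```bash
python3 -c "
from h import *
s=lst('w23')
for z in (.02,.04,.066): print(z,p2w('wrist',(250,262),z,s).round(3),p2w('wrist',(240,200),z,s).round(3),p2w('wrist',(255,145),z,s).round(3),p2w('wrist',(225,176),z,s).round(3))
for z in (.07,.08): print(p2w('wrist',(322,276),z,s).round(4),p2w('wrist',(322,303),z,s).round(4))
"
```

```text
0.02 [ 0.584 -0.229  0.02 ] [ 0.632 -0.226  0.02 ] [ 0.668 -0.24   0.02 ] [ 0.649 -0.218  0.02 ]
0.04 [ 0.594 -0.232  0.04 ] [ 0.637 -0.229  0.04 ] [ 0.671 -0.241  0.04 ] [ 0.653 -0.221  0.04 ]
0.066 [ 0.606 -0.235  0.066] [ 0.644 -0.232  0.066] [ 0.674 -0.243  0.066] [ 0.658 -0.225  0.066]
[ 0.5966 -0.2759  0.07  ] [ 0.5788 -0.2755  0.07  ]
[ 0.602  -0.2748  0.08  ] [ 0.5851 -0.2744  0.08  ]
```

Call:
{"api": "carry_out", "payload": {
  "rows": [
    [[0,0,0,0,-0.15,0,0],[0,0,0,0,0,-0.6,0],[0,0,0,0,0,-0.4,0],[0,0,0,0,0,-0.13,0],[0,0,0,0,0,0,0]]
  ]
}}

```text
time: 52.1
tool_pos: [0.6234, -0.2577, 0.1419]
tool_rot: [0.484, -0.484, 0.516, -0.515]
contact_force: [-0.6, 0.2, 0.2]
gripper_width: 0.001
```

Call:
{"api": "carry_out", "payload": {
  "rows": [
    [[0,0,0,0,0,-0.08,0],[0,0,0,-0.22,-0.02,0,0],[0,0,0,-0.22,-0.02,0,0],[0,0,0,-0.22,-0.02,0,0],[0,0,0,-0.22,-0.02,0,0]]
  ]
}}

```text
time: 52.6
tool_pos: [0.5884, -0.261, 0.1405]
tool_rot: [-0.484, 0.484, -0.515, 0.516]
contact_force: [1.7, 1.2, -0.5]
gripper_width: 0.006
```

Call:
{"api": "carry_out", "payload": {
  "rows": [
    [[0,0,0,-0.22,0.05,0,0],[0,0,0,-0.22,0.05,0,0],[0,0,0,-0.22,0.05,0,0],[0,0,0,-0.2,0.15,0,0],[0,0,0,-0.2,0.15,0,0]]
  ]
}}

```text
time: 53.1
tool_pos: [0.5458, -0.2427, 0.14]
tool_rot: [-0.484, 0.484, -0.515, 0.516]
contact_force: [1.5, -1.3, -0.1]
gripper_width: -0.002
```

Call:
{"api": "carry_out", "payload": {
  "rows": [
    [[0,0,0,-0.19,0.15,0,0],[0,0,0,-0.1,0.18,0,0],[0,0,0,-0.1,0.18,0,0],[0,0,0,-0.1,0.18,0,0],[0,0,0,-0.08,0.18,0,0]]
  ]
}}

```text
time: 53.6
tool_pos: [0.5237, -0.2081, 0.14]
tool_rot: [-0.484, 0.484, -0.514, 0.516]
contact_force: [8.4, -15.0, -2.8]
gripper_width: -0.003
```

Call:
{"api": "carry_out", "payload": {
  "rows": [
    [[0,0,0,0,0.1,0,0],[0,0,0,0,0,0,0]]
  ]
}}

```text
time: 53.8
tool_pos: [0.524, -0.2074, 0.1404]
tool_rot: [-0.482, 0.486, -0.512, 0.518]
contact_force: [1.9, -16.4, -5.6]
gripper_width: 0.001
```

Against the end stop (−16 N). Back off, rise, and look.

Call:
{"api": "carry_out", "payload": {
  "rows": [
    [[0,0,0,0,-0.3,0,0],[0,0,0,0,-0.2,0,0],[0,0,0,0,0,0.8,0],[0,0,0,0,0,1,0],[0,0,0,0,0,1,20]]
  ]
}}

```text
time: 54.3
tool_pos: [0.523, -0.2237, 0.2521]
tool_rot: [0.484, -0.484, 0.517, -0.514]
contact_force: [1.3, -0.2, 0.9]
gripper_width: 0.155
```

Call:
{"api": "carry_out", "payload": {
  "rows": [
    [[0,0,0,-0.9,-0.5,0.5,20],[0,0,0,-0.5,-0.9,0,40],[0,0,0,-0.3,-1,0,40],[0,0,0,0,-1,0,40],[0,0,0,0,-1,0,40]]
  ]
}}

```text
time: 54.8
tool_pos: [0.455, -0.4013, 0.2718]
tool_rot: [0.484, -0.484, 0.516, -0.515]
contact_force: [0.0, 0.6, 0.2]
gripper_width: 0.469
```

```bash
python3 -c "
from h import *
s=snap('w24');print(s['tool_pos'],s['contact_force'])
for n in ('top','side'): cv2.imwrite(f'pics/{n}9.png',grab_frame(n))
crop('top9','top9c',160,285,215,435,3.6)
crop('side9','side9c',130,300,170,400,3.4)
"
```

```text
[ 0.45496522 -0.40127381  0.27179658] [0.00386931 0.56598286 0.20624311]
```

View pics/top9c.png

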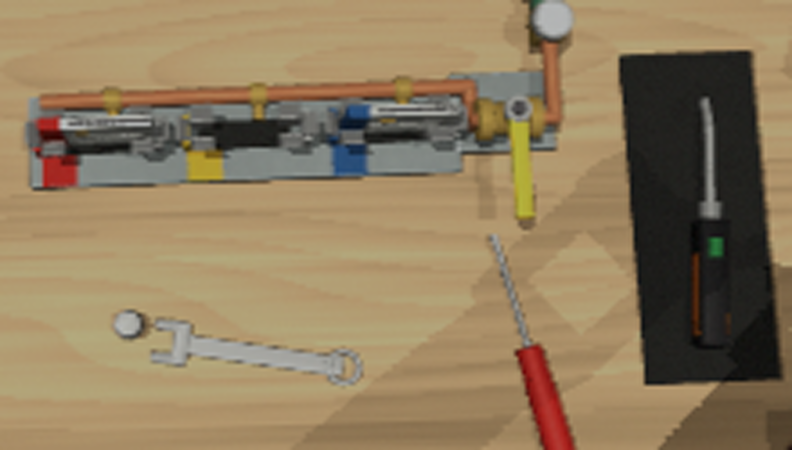

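View pics/side9c.png

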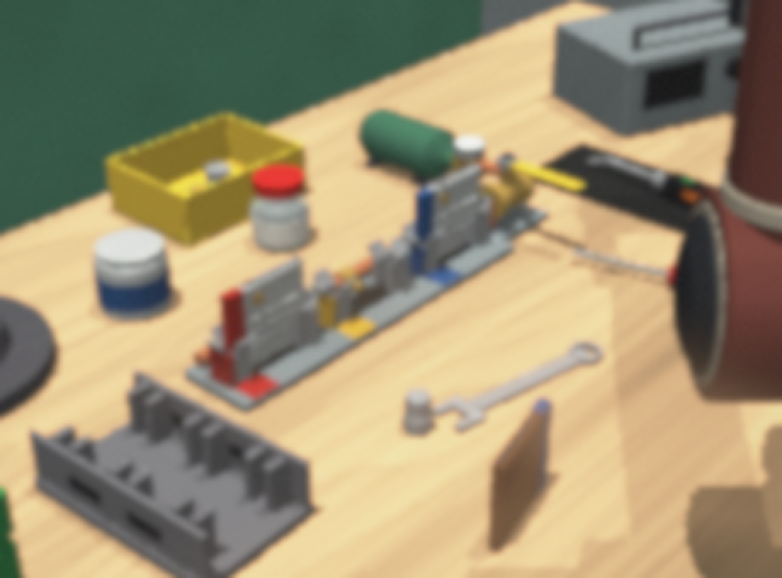

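Call:
{"api": "carry_out", "payload": {
  "rows": [
    [[0,0,0,0,0,0,40],[0,0,0,0,0,0,40],[0,0,0,0,0,0,40]]
  ]
}}

```text
time: 55.25
tool_pos: [0.4559, -0.399, 0.2719]
tool_rot: [0.485, -0.484, 0.515, -0.515]
contact_force: [0.9, 0.6, -0.4]
gripper_width: 0.468
```

```bash
python3 -c "
from h import *
s=snap('w25');print(s['tool_pos'],s['contact_force'])"
```

```text
[ 0.45592304 -0.39898792  0.27188118] [ 0.88616732  0.6112548  -0.38470795]
```

View pics/w25.png

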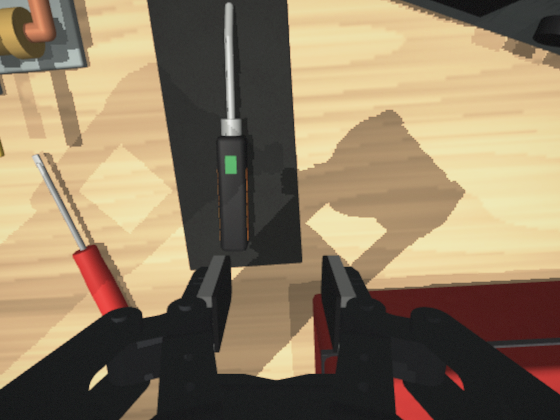

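The wand lies flat on the mat, with its handle at about (232, 190) and its tip at (229, 5), both over the mat. The gripper is clear of it, so I'm handing in.

```bash
python3 -c "
from h import *
print(job_done())"
```

```text
the job is handed in; nothing more can be done
None
```

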